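Bring the top-heavy tilting cruet caddy to the dipping dish

TASK

Pick up the tilting cruet caddy by its wooden handle only, bring its two top-heavy bottles off their back rest and balance them upright while the caddy hangs about 5 cm above the counter, and only then carry it, bottles always upright, to the parking place on the cork mat. Hold it there, still about 5 cm up, with the bottles standing upright for at least 4 seconds, then let them lean gently (never knocking against either rest) onto their front rest, set the caddy down level on the mat so that both spouts lean over the white dish, and let go. Nothing may touch the bottles, and the dish and the other kitchen things stay where they are.

Things in the scene. Friction and masses are not known exactly. Their poses are not given: they have to be found in the camera images.
- caddy: Tilting cruet caddy, loose, 0.82 kg in all (0.30 kg without the rocker; up to 15 percent off). Dark wooden base plate 90 (x) by 200 (y) by 12 mm; a 16 x 22 mm steel post rises from its middle to a wooden handle block. Origin: centre of the base's underside; z up the post, y along the pivot axis, x to the front, where the spouts point.
- handle (a point): Centre of the wooden handle block, 222 mm above the caddy's underside; axes as the caddy. The block is 24 mm thick (x), 44 mm wide (y), 42 mm tall (z). Pinch it from above across the 24 mm, fingers closing along caddy x. The bottles stand 54 mm and more to either side (y); stoppers reach 224 mm and spouts 234 mm above the underside.
- pivot (a point): On the rocker's pivot axis (caddy y), 132 mm below handle, 90 mm above the underside; axes as the caddy. Motion in SI units, theta = bottles' lean from vertical = base pitch phi + joint angle, a = pivot acceleration along caddy x: 0.0030 theta'' = 0.042 theta - 0.030 (theta - phi) - 0.003 (theta' - phi') - 0.0043 a. Pitching the base forward (phi > 0) pushes the bottles forward.
- rocker (a joint): Angle (rad) of the rocker with both bottles relative to the caddy base, about caddy +y: 0 = parallel to the post, positive = leaning to the front (caddy +x). Stops: -0.4 back rest (at the start), +0.4 front rest. No dry friction; weak centring spring 0.030 N m/rad towards 0 and damping 0.003 N m s/rad between base and rocker. Leaves the back rest at a base pitch near 0.12 (0.09 to 0.15).
- bottles (a point): Middle of the rocker on the pivot axis, turning with it: z = the bottles' axis (vertical when upright), y = pivot axis, x = spout side. Two 52 mm bottles at y = +80 (amber) and -80 mm (green), from 65 below to 134 mm above the pivot. Rocker 0.52 kg, centre of mass 8.2 mm above the pivot, inertia 0.0030 kg m2 (mass and inertia up to 10 percent off): upright is unstable, time constant about 0.5 s.
- spout_amber (a point): Tip of the amber bottle's steel spout: at x = 45, y = +80, z = 140 mm in the frame of bottles. On the front rest with the caddy level it stands 96 mm in front (caddy +x) of the caddy's centre line, 201 mm above the caddy's underside.
- spout_green (a point): Tip of the green bottle's steel spout: at x = 45, y = -80, z = 140 mm in the frame of bottles.
- dish: White porcelain dipping dish, oblong, 80 mm (x) by 210 mm (y) by 24 mm high with two wells, loose, 0.4 kg, standing on the mat. Origin: centre of its underside. It lies 105 mm in front (mat +x) of the parking place.
- parking (a point): Where the centre of the caddy's underside belongs: on the mat's top face, 6 mm above the counter, 105 mm behind (mat -x) the dish's centre. Its axes are the mat's: the parked caddy's x and y axes point along this point's x and y axes. The mat is a fixed cork sheet 240 x 260 x 6 mm; the place lies 55 mm behind its centre.
- basket: Bystander: black air fryer basket, 220 x 220 x 130 mm, with a grey handle. Origin: centre of its underside.
- garlic_press: Bystander: stainless steel garlic press lying flat, about 180 mm long. Origin: underside, near its middle.
- spatula: Bystander: yellow silicone spatula lying flat, 250 mm long. Origin: underside, near its middle.
- glass_bowl: Bystander: glass bowl with white snap lid, 132 mm across, 60 mm high. Origin: centre of its underside.
- pepper_mill: Bystander: wooden pepper mill, 60 mm across, 180 mm tall. Origin: centre of its underside.
There are look-alikes about, which are no part of the job. There is more than one size of the dish; the job needs the largest.

How it is judged:
On the way, in this order (a step that is already met when the one before it is completed fails the run):
1. away from the mat, the caddy hangs clear of the counter with the bottles balanced upright off both rests (height (world z) of caddy above 0.025 m and angle between bottles's own z axis and vertical below 0.12 rad and value of joint rocker between -0.33 and 0.33 rad and horizontal distance between pivot and parking above 0.12 m), for 0.5 s.
2. over the parking place (within 60 mm), lifted clear of the mat, the bottles stay upright within 0.12 rad for 4 s (height (world z) of caddy above 0.025 m and angle between bottles's own z axis and vertical below 0.12 rad and value of joint rocker between -0.33 and 0.33 rad and horizontal distance between pivot and parking below 0.06 m), for 4 s.
At the end, for the whole second after the job is handed in: The caddy stands released, level (0.06 rad) and at rest on the mat within 45 mm of the parking place, the bottles on the front rest (joint above 0.36) and both spout tips over the dish (inside its 80 x 210 mm outline) (value of joint rocker above 0.36 rad and height (world z) of caddy below 0.012 m and angle between caddy's own z axis and vertical below 0.06 rad and x of spout_amber in the frame of dish between -0.038 and 0.038 m and y of spout_amber in the frame of dish between -0.103 and 0.103 m and x of spout_green in the frame of dish between -0.038 and 0.038 m and y of spout_green in the frame of dish between -0.103 and 0.103 m and horizontal distance between caddy and parking below 0.045 m and linear speed of caddy below 0.02 m/s and angular speed of caddy below 0.1 rad/s); the robot touches nothing.
It fails at once if the caddy is carried with the bottles leaning: more than 150 mm from its start and over 100 mm from the parking place with the bottles more than 0.25 rad off vertical (distance of pivot from where it was at the start of the episode above 0.15 m and horizontal distance between pivot and parking above 0.1 m and angle between bottles's own z axis and vertical above 0.25 rad).
It fails at once if the bottles knock against a rest (faster than 0.5 rad/s near it) ((value of joint rocker above 0.36 rad and velocity of joint rocker above 0.5 rad/s) or (value of joint rocker below -0.36 rad and velocity of joint rocker below -0.5 rad/s)).
It fails at once if something touches the bottles (contact force between rocker and anything else above 1 N).
It fails at once if the caddy is tipped by more than 0.5 rad or dropped from above the surface (angle between caddy's own z axis and vertical above 0.5 rad or (height (world z) of caddy above 0.02 m and contact force between the fingers and caddy below 0.3 N)).
It fails at once if the dish or another kitchen thing is pushed out of its place by more than 20 mm (distance of any of basket, garlic_press, spatula, glass_bowl, pepper_mill, dish from where it was at the start of the episode above 0.02 m).
It also fails if it takes over 72 s, if anything falls off the work surface, if the arm or the gripper's body presses on something with over 40 N, if the wrist force passes 120 N, or if a joint passes its speed limit or range.

ROBOT

A 7-joint arm with a two-finger parallel gripper is mounted at the origin on the work surface. World frame = base frame: x ahead of the robot, y to its left, z up, the work surface at z = 0. Lengths are in m, angles in rad, forces in N, time in s.
With the tool pointing down it reaches from about 0.4 to 0.85 m from the base axis. Payload 10.4 kg.
Tool frame: the origin (TCP) lies at the very end of the fingers, on their centre line; the grasp point (between the pads) lies 19 mm behind it; z points along the fingers, y is the line along which they close (so a half turn about z gives the same grasp; the last joint's range is limited). The gripper opens to 87 mm and grips with 3 to 60 N. Pads are 19 mm wide; open, the fingers measure 117 mm over their backs; the gripper's body (75 mm by 190 mm) begins 51 mm behind the grasp point.
Start: joints at [-1.355, 0.332, -0.065, 1.46, 0.022, 1.35, -0.088], TCP at [0.148, 0.607, 0.223] pointing down, gripper open.
Joint ranges: [-2.6, 2.6], [-0.5, 2.12], [-1.47, 1.34], [0.16, 2.42], [-1.27, 4.41], [0.06, 2.06], [-2.6, 2.6]. Speed limits (rad/s): [2.22, 2.22, 2.79, 2.79, 3.14, 3.14, 3.14].

INTERFACE

Orientations are given as a unit quaternion [x, y, z, w].
In Python, from bench import status, camera, order gives the robot as it stands.
- The arm moves only by the tool jog_arm, never from a script. Its argument "plan" is a list of rows, each a list of 7 numbers: the turn, a rotation vector about the tool's x, y, z in rad, then the shift along the tool's x, y, z in mm, then the opening, from -1 (shut) to 1 (fully open). A call has 1 to 12 rows; each row is the pose to reach, as a shift and turn from the pose commanded when the call began, along the tool's axes at that moment; what a row does not reach only later rows make up. A row lasts 1/10 s, in which the tool goes at most 50 mm and 8.59 degrees, less where a joint would pass 70% of its speed; a pose out of reach is approached as far as the arm can. A call with a gripper value outside its range is refused whole. The fingers move at their own pace and stop on an object; "squeeze" is the grip in N (left out, the last holds). Time passes only in rows, so rows that repeat a pose let the fingers close. It gives the time, the measured TCP pose, the force, the opening and the grip force at its end, in the units of the state.
- status.read_state(): the state, without advancing time (a new reading comes with each control period).
- camera(name): name is "scene" or "side" or "wrist"; returns a dict with "image" (420x560x3 uint8, red, green, blue), "z_map" (420x560 float32, m along the optical axis (not along the pixel's ray), 0 where there is no reading), "fx", "fy", "cx", "cy" (pixels), "k1" (the pictures are not rectified: a ray, as slopes to the right and down, at radius r is drawn at 1 + k1 r^2 times it, then the intrinsics apply), "world_from_camera" (4x4, takes a point from camera to world coordinates); the wrist camera has in their place "mount" (4x4, takes a point from camera to tool coordinates, whose origin is the TCP and whose axes are the flange's). Camera axes: x right, y down, z forward; pixel columns grow to the right and rows downward; lengths in m; the calibration is good to about 2 mm. A picture is of the moment at which its call begins: read the wrist's pose just before it.
- order.close_job(): hands the job in; it is judged then, once.
The state is a dict: "time": time; "joint_positions": joint angles; "joint_vel": joint speeds; "joint_torque": joint torques, N m; "ee_pos": TCP position; "eef_rot": TCP orientation; "ft_force": force on the tool from outside, world axes, zero at the start; "torque": the same for the moment, N m; "width": finger opening in m; "grip_force": force on a finger pad.
Only numpy, scipy, OpenCV 4.12 (cv2) and the standard library are available. Lean on these libraries where they do the work, as an engineer would, in place of code of your own. Each camera call takes 0.05 s, during which the arm holds its last target. There are 200 camera calls.

## Working session

There is one attempt and no reset: what is moved stays moved. The work goes in short steps, Python scripts to look and compute and a tool call to move; the robot and the scene stay as the last step left them, time stands still between calls to the robot, and variables do not carry over. Pictures are saved under pics/ and viewed, at most 10 in all, crops included, and the job is handed in when it is done.

Besides the shell and the picture viewer there is one more tool, called after "Request:" by a JSON object that holds its "method" and its "body", one argument or row to a line. jog_arm: Moves the arm, as the interface text tells. Its arguments: {"type":"object","properties":{"plan":{"type":"array"},"squeeze":{"type":"number"}},"required":["plan"]}

```bash
ls; mkdir -p pics
python3 - <<'E'
from bench import status, camera, order
import cv2,numpy as np
print(status.read_state())
for n in ["scene","side","wrist"]:
    c=camera(n); np.savez(f"{n}0.npz",**c)
    print(n,{k:np.round(v,4).tolist() for k,v in c.items() if k not in("image","z_map")})
    cv2.imwrite(f"pics/{n}0.png",cv2.resize(c["image"][:,:,::-1],(800,600),interpolation=cv2.INTER_CUBIC))
E
```

```text
pics
{'time': 0.0, 'joint_positions': array([-1.35460409,  0.33286397, -0.06469533,  1.46094609,  0.02160193,
        1.34987204, -0.08851084]), 'joint_vel': array([ 1.89045313e-03,  6.17361853e-05,  1.77719106e-03, -1.14253859e-03,
        1.15543731e-04,  1.33537882e-04, -1.47145850e-03]), 'joint_torque': array([-7.46808964e-04, -6.23247886e+01,  2.45507219e-02, -3.89902461e+01,
       -6.13452774e-02,  3.97087354e-02,  1.15888229e-04]), 'ee_pos': array([0.14774939, 0.60689353, 0.22175657]), 'eef_rot': array([ 1.19109508e-01,  9.92880879e-01, -6.95205992e-04, -4.94333294e-05]), 'ft_force': array([-0.89432082,  0.34565541, -0.21181579]), 'torque': array([0.02577345, 0.01168464, 0.0157479 ]), 'grip_force': 0.0, 'width': 0.08716786694034251}
scene {'fx': 505.3356, 'fy': 505.3356, 'cx': 275.8088, 'cy': 202.1928, 'k1': -0.153, 'world_from_camera': [[0.0583, 0.7409, -0.6691, 1.7564], [0.9983, -0.0427, 0.0397, -0.0655], [0.0008, -0.6703, -0.7421, 1.5672], [0.0, 0.0, 0.0, 1.0]]}
side {'fx': 416.6683, 'fy': 416.6683, 'cx': 286.0363, 'cy': 205.6286, 'k1': -0.1172, 'world_from_camera': [[-0.8648, -0.3077, 0.3968, -0.1045], [-0.5022, 0.5282, -0.6847, 1.0092], [0.0011, -0.7914, -0.6113, 1.0583], [0.0, 0.0, 0.0, 1.0]]}
wrist {'fx': 332.1378, 'fy': 332.1378, 'cx': 275.839, 'cy': 207.1505, 'k1': -0.0413, 'mount': [[0.0019, -0.9596, -0.2815, 0.0775], [1.0, 0.002, 0.0002, -0.001], [0.0004, -0.2815, 0.9596, -0.162], [0.0, 0.0, 0.0, 1.0]]}
```

View pics/scene0.png

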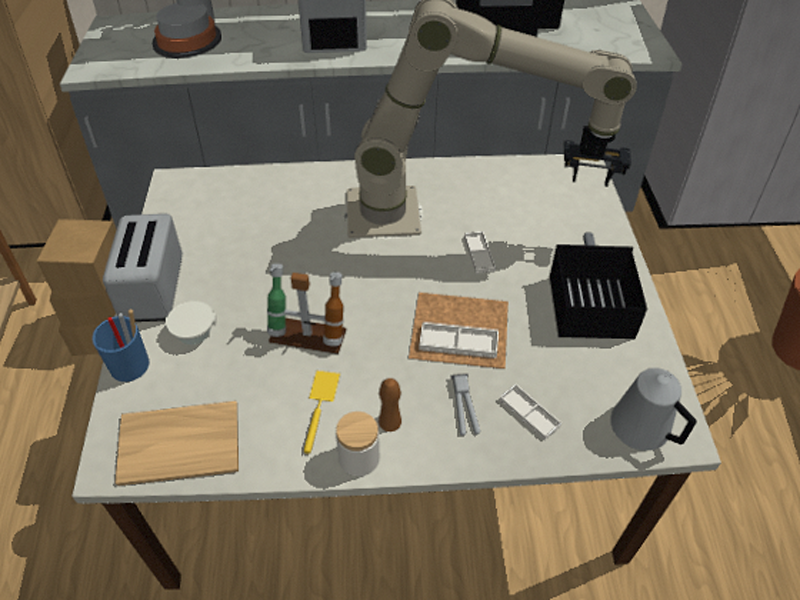

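View pics/side0.png

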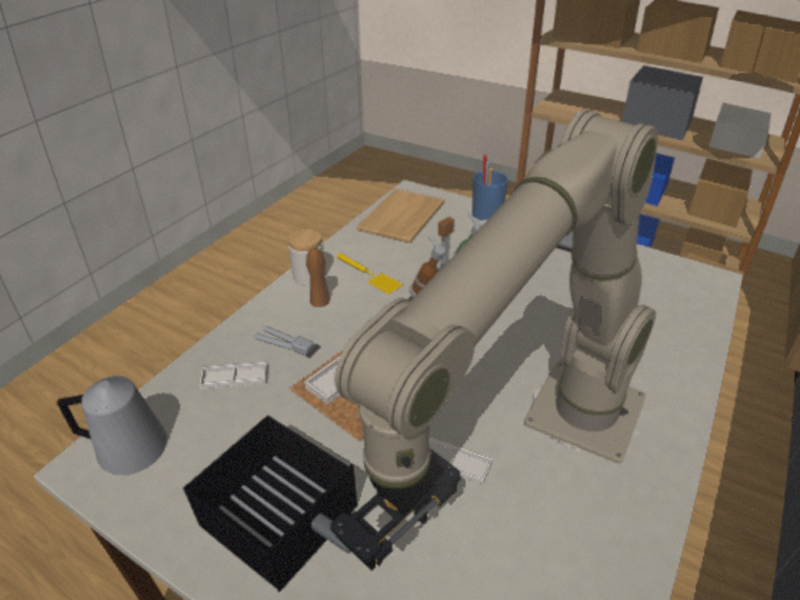

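```bash
cat > h.py <<'E'
import numpy as np,cv2
def K(c): return np.array([[c["fx"],0,c["cx"]],[0,c["fy"],c["cy"]],[0,0,1.]])
def rays(c,uv):
    d=np.array([float(c["k1"]),0,0,0])
    return cv2.undistortPoints(np.float64(uv).reshape(-1,1,2),K(c),d).reshape(-1,2)
def cloud(c,uv,T,z=None):
    uv=np.atleast_2d(uv); s=rays(c,uv)
    if z is None: z=c["z_map"][np.int32(np.round(uv[:,1])),np.int32(np.round(uv[:,0]))]
    return np.c_[s*z[:,None],z]@T[:3,:3].T+T[:3,3]
def onplane(c,uv,T,h):
    s=rays(c,uv); d=np.c_[s,np.ones(len(s))]@T[:3,:3].T
    return T[:3,3]+d*((h-T[2,3])/d[:,2])[:,None]
E
python3 - <<'E'
import numpy as np,cv2
from h import *
c=dict(np.load("scene0.npz")); T=c["world_from_camera"]
im=c["image"]; cv2.imwrite("pics/crop1.png",cv2.resize(im[180:275,180:375,::-1],None,fx=4,fy=4,interpolation=cv2.INTER_CUBIC))
vv,uu=np.mgrid[0:420,0:560]; uv=np.c_[uu.ravel(),vv.ravel()]
P=cloud(c,uv,T).reshape(420,560,3)
hsv=cv2.cvtColor(im,cv2.COLOR_RGB2HSV); 
box=np.zeros((420,560),bool); box[185:265,280:370]=1
print("table z",np.median(P[280:290,150:170,2]))
cork=box&(hsv[...,1]>80)&(P[...,2]<.02)
p=P[cork]; r=cv2.minAreaRect(np.float32(p[:,:2]*1000)); print("mat",len(p),r,np.median(p[:,2]))
for nm,b in dict(m=(280,370,185,265)).items():
    m=box&(hsv[...,1]<50)&(P[...,2]>.012)&(P[...,2]<.05)
    n,l,st,_=cv2.connectedComponentsWithStats(m.astype(np.uint8)); k=1+st[1:,4].argmax()
    q=P[l==k]; print("dish",len(q),cv2.minAreaRect(np.float32(q[:,:2]*1000)),np.percentile(q[:,2],[5,50,95]))
# handle
b=np.zeros_like(box); b[185:210,200:222]=1
m=b&(P[...,2]>.18)&(hsv[...,1]>90); q=P[m]; print("handle",len(q),q.min(0),q.max(0),np.median(q,0),cv2.minAreaRect(np.float32(q[q[:,2]>q[:,2].max()-.006][:,:2]*1000)))
E
```

```text
table z 0.014107245821232017
mat 1919 ((503.4925537109375, 192.17913818359375), (259.4350891113281, 254.3971405029297), 78.98466491699219) 0.004803011971086679
dish 537 ((556.5848999023438, 181.02273559570312), (209.84124755859375, 92.72759246826172), 78.68187713623047) [0.01248724 0.01994226 0.03395029]
handle 127 [ 0.48844725 -0.25274859  0.20590143] [ 0.52441176 -0.21038124  0.25165074] [ 0.51303008 -0.23124433  0.23677111] ((509.6428527832031, -226.69577026367188), (36.911746978759766, 15.3213529586792), 56.92269515991211)
```

View pics/crop1.png

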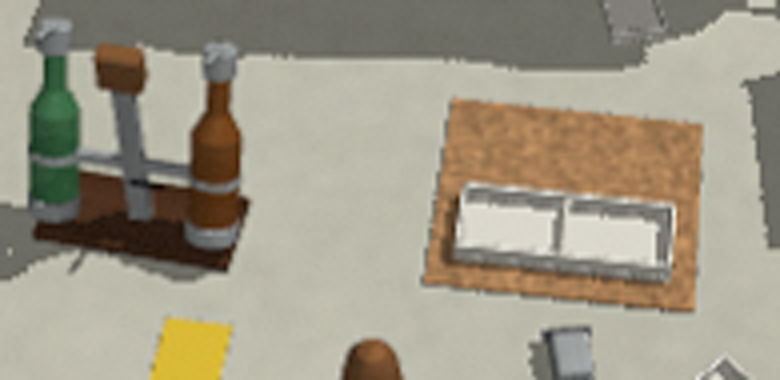

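Run:
```python
import numpy as np,cv2
from h import *
c=dict(np.load("scene0.npz")); T=c["world_from_camera"]
f=lambda L:(np.array(L,float)+.5)/4-.5+180
def rect(p,n): print(n,np.round(p[:,:2],4).tolist(),"mean",p[:,:2].mean(0)); return p
p=rect(onplane(c,f([(453,98),(702,124),(694,310),(424,285)]),T,.006),"mat")
for i in range(4):
    d=p[(i+1)%4]-p[i]; print(np.hypot(*d[:2]),np.degrees(np.arctan2(d[1],d[0])))
p=rect(onplane(c,f([(466,184),(676,204),(668,269),(454,247)]),T,.030),"dish top")
for i in range(4):
    d=p[(i+1)%4]-p[i]; print(np.hypot(*d[:2]),np.degrees(np.arctan2(d[1],d[0])))
p=rect(onplane(c,f([(33,238),(227,271)]),T,.0),"caddyfront")
d=p[1]-p[0]; print(np.hypot(*d[:2]),np.degrees(np.arctan2(d[1],d[0])))
print(onplane(c,f([(250,199)]),T,.012))
# handle front face corners: top z=.243, bottom .201
a=onplane(c,f([(97,60),(144,64)]),T,.243); b=onplane(c,f([(98,88),(143,93)]),T,.201); e=onplane(c,f([(99,43),(143,48)]),T,.243)
print("handle",a,b,e)
```

```text
mat [[0.3637, 0.0879], [0.4144, 0.3412], [0.6474, 0.2955], [0.6022, 0.0408]] mean [0.50690373 0.19136097]
0.25824802780342104 78.69319237275569
0.23743588624795312 -11.081456095809951
0.25872071898599414 -100.06038839784492
0.24306240860847234 168.81633215363655
dish top [[0.4992, 0.0892], [0.5366, 0.2924], [0.6151, 0.2727], [0.5764, 0.0711]] mean [0.55684391 0.18134675]
0.2066846051123213 79.55908784490056
0.08092550885931077 -14.14939252234698
0.2052589358486982 -100.85899427851622
0.07934950492069422 166.81191569177577
caddyfront [[0.5193, -0.3391], [0.5701, -0.1481]] mean [ 0.54469038 -0.24358262]
0.19768740470338886 75.08763973344732
[[ 0.49135332 -0.12402202  0.012     ]]
handle [[ 0.51113411 -0.25048987  0.243     ]
 [ 0.51851218 -0.20806874  0.243     ]] [[ 0.50679741 -0.25412492  0.201     ]
 [ 0.51534373 -0.2127193   0.201     ]] [[ 0.49015208 -0.24946876  0.243     ]
 [ 0.4987291  -0.20940663  0.243     ]]
```

Request:
{"method": "jog_arm", "body": {
  "plan": [
    [0,0,0.1,-20,-15,-60,1],
    [0,0,0.94,-419,-317,-100,1],
    [0,0,0.94,-419,-317,-100,1],
    [0,0,0.94,-419,-317,-100,1],
    [0,0,0.94,-419,-317,-100,1],
    [0,0,0.94,-419,-317,-100,1],
    [0,0,0.94,-419,-317,-100,1],
    [0,0,0.94,-419,-317,-100,1],
    [0,0,0.94,-419,-317,-100,1],
    [0,0,0.94,-419,-317,-100,1],
    [0,0,0.94,-419,-317,-100,1],
    [0,0,0.94,-419,-317,-100,1]
  ]
}}

```text
time: 1.35
ee_pos: [0.4832, 0.1942, 0.3233]
eef_rot: [0.559, 0.829, 0.0, 0.001]
ft_force: [-0.3, 0.2, -0.1]
width: 0.0868
grip_force: 0.0
```

```bash
cat >> h.py <<'E'
from scipy.spatial.transform import Rotation as R
def toolR(yaw,pitch=0):  # tool y = caddy x, tool x = caddy y, z down; yaw of caddy x; pitch about caddy y
    Rc=R.from_euler('z',yaw)*R.from_euler('y',pitch)
    return Rc*R.from_matrix([[0,1,0],[1,0,0],[0,0,-1]])
def delta(s,pos,Rt):
    R0=R.from_quat(s["eef_rot"]); return np.round((R0.inv()*Rt).as_rotvec(),4),np.round(R0.inv().apply(np.array(pos)-s["ee_pos"])*1000,1)
def TW(s,c):
    T=np.eye(4);T[:3,:3]=R.from_quat(s["eef_rot"]).as_matrix();T[:3,3]=s["ee_pos"];return T@c["mount"]
E
python3 - <<'E'
from h import *; from bench import status
s=status.read_state(); print(s["time"],s["ee_pos"],s["eef_rot"],s["joint_positions"].round(3))
print(delta(s,[.503,-.20,.33],toolR(np.radians(-14.5))))
E
```

```text
1.35 [0.48315766 0.19424634 0.32327554] [5.59405401e-01 8.28893522e-01 1.63957296e-04 1.04866086e-03] [-0.873  0.052  0.423  1.588 -0.02   1.505 -0.066]
(array([0.0019, 0.001 , 0.6365]), array([-373. , -129.1,   -6.3]))
```

Request:
{"method": "jog_arm", "body": {
  "plan": [
    [0,0,0.64,-373,-129,-6,1],
    [0,0,0.64,-373,-129,-6,1],
    [0,0,0.64,-373,-129,-6,1],
    [0,0,0.64,-373,-129,-6,1],
    [0,0,0.64,-373,-129,-6,1],
    [0,0,0.64,-373,-129,-6,1],
    [0,0,0.64,-373,-129,-6,1],
    [0,0,0.64,-373,-129,-6,1],
    [0,0,0.64,-373,-129,-6,1],
    [0,0,0.64,-373,-129,-6,1]
  ]
}}

```text
time: 2.35
ee_pos: [0.503, -0.1944, 0.3282]
eef_rot: [0.79, 0.613, -0.0, -0.0]
ft_force: [0.0, 1.4, 1.2]
width: 0.0867
grip_force: 0.0
```

Run:
```python
from h import *; from bench import status,camera
s=status.read_state(); c=camera("wrist"); print(s["time"],s["ee_pos"],s["eef_rot"],s["joint_vel"].round(3))
np.savez("w1.npz",pos=s["ee_pos"],rot=s["eef_rot"],**c)
cv2.imwrite("pics/w1.png",cv2.resize(c["image"][:,:,::-1],(800,600),interpolation=cv2.INTER_CUBIC))
```

```text
2.35 [ 0.5029817  -0.19444967  0.32817506] [ 7.89830723e-01  6.13324779e-01 -3.20146719e-04 -2.05680181e-04] [-0.032 -0.012 -0.04   0.008 -0.002  0.001 -0.009]
```

View pics/w1.png

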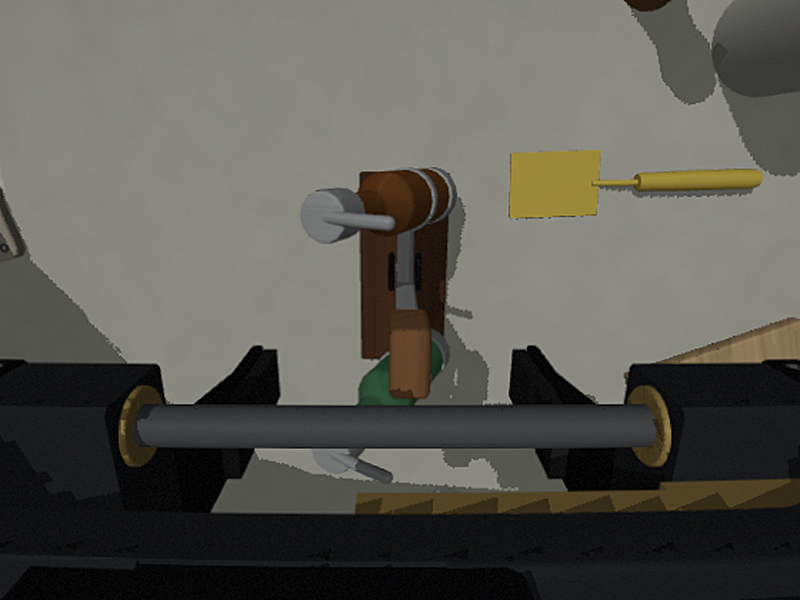

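Run:
```python
from h import *
c=dict(np.load("w1.npz")); s=dict(ee_pos=c["pos"],eef_rot=c["rot"]); T=TW(s,c)
f=lambda L:(np.array(L,float)+.5)*.7-.5
p=onplane(c,f([(391,328),(430,328),(430,397),(390,396)]),T,.243); print(p.round(4),p.mean(0))
print("base left edge",onplane(c,f([(361,172),(361,357)]),T,.012).round(4))
im=c["image"]; cv2.imwrite("pics/w1c.png",cv2.resize(im[100:300,200:340,::-1],None,fx=4,fy=4,interpolation=cv2.INTER_CUBIC)[:600])
```

```text
[[ 0.4976 -0.2082  0.243 ]
 [ 0.5185 -0.2135  0.243 ]
 [ 0.5089 -0.2551  0.243 ]
 [ 0.4866 -0.2488  0.243 ]] [ 0.50289802 -0.23141801  0.243     ]
base left edge [[ 0.4861 -0.1262  0.012 ]
 [ 0.4342 -0.3152  0.012 ]]
```

View pics/w1c.png

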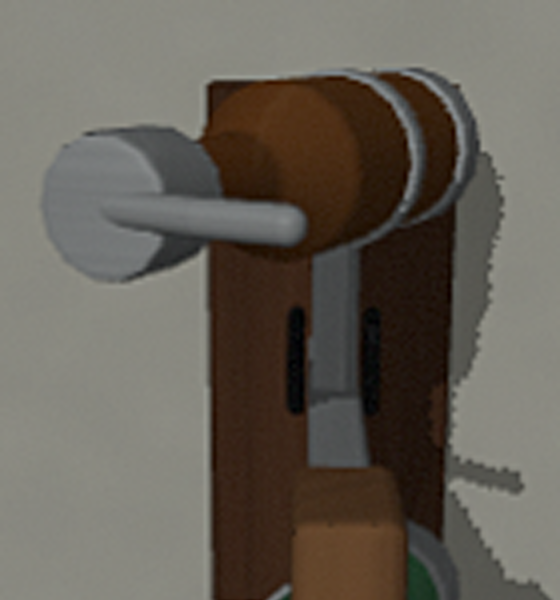

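Request:
{"method": "jog_arm", "body": {
  "plan": [
    [0,0,0.011,-31,8,0,1],
    [0,0,0.011,-31,8,40,1],
    [0,0,0.011,-31,8,70,1],
    [0,0,0.011,-31,8,70,1],
    [0,0,0.011,-31,8,70,1],
    [0,0,0.011,-31,8,70,1]
  ]
}}

```text
time: 3.0
ee_pos: [0.5044, -0.2254, 0.2603]
eef_rot: [0.792, 0.61, 0.001, 0.001]
ft_force: [0.6, 0.9, -0.0]
width: 0.0871
grip_force: 0.0
```

Run:
```python
from h import *; from bench import status
s=status.read_state(); print(s["time"],s["ee_pos"],s["eef_rot"])
print(delta(s,[.503,-.2312,.203],toolR(np.radians(-15))))
```

```text
3.0 [ 0.50438257 -0.22536095  0.26030931] [7.92073805e-01 6.10424263e-01 8.45391351e-04 7.69857515e-04]
(array([ 0.0023, -0.0004,  0.0042]), array([-6. ,  0. , 57.3]))
```

Request:
{"method": "jog_arm", "body": {
  "plan": [
    [0,0,0.004,-5,0,25,1],
    [0,0,0.004,-5,0,50,1],
    [0,0,0.004,-5,0,57,1],
    [0,0,0.004,-5,0,57,1],
    [0,0,0.004,-5,0,57,0],
    [0,0,0.004,-5,0,57,-0.3],
    [0,0,0.004,-5,0,57,-1],
    [0,0,0.004,-5,0,57,-1],
    [0,0,0.004,-5,0,57,-1],
    [0,0,0.004,-5,0,57,-1],
    [0,0,0.004,-5,0,57,-1],
    [0,0,0.004,-5,0,57,-1]
  ],
  "squeeze": 45
}}

```text
time: 4.2
ee_pos: [0.5021, -0.2307, 0.2015]
eef_rot: [0.794, 0.608, 0.0, -0.0]
ft_force: [0.2, 0.1, -0.0]
width: 0.0308
grip_force: 0.0
```

Run:
```python
from h import *; from bench import status,camera
s=status.read_state(); c=camera("wrist"); print(s)
np.savez("w2.npz",pos=s["ee_pos"],rot=s["eef_rot"],**c)
cv2.imwrite("pics/w2.png",cv2.resize(c["image"][:,:,::-1],(800,600),interpolation=cv2.INTER_CUBIC))
```

```text
{'time': 4.2, 'joint_positions': array([-0.37592555,  0.23012588,  0.84164448,  1.72221493, -0.17914916,
        1.2691929 ,  0.24318705]), 'joint_vel': array([-0.00074511, -0.00044429, -0.00105384, -0.00172077, -0.00235223,
        0.00177518,  0.0009162 ]), 'joint_torque': array([-7.01600766e-04, -3.85684633e+01,  7.13026777e+00, -3.75621736e+01,
       -4.59382636e-02,  5.82364015e-02, -2.43437344e-04]), 'ee_pos': array([ 0.50210302, -0.23067132,  0.20150931]), 'eef_rot': array([ 7.93715200e-01,  6.08289554e-01,  1.13373238e-05, -2.92086240e-05]), 'ft_force': array([ 0.22867472,  0.11859521, -0.01139131]), 'torque': array([-0.09547534,  0.06841407,  0.01297842]), 'grip_force': 0.0, 'width': 0.03076907737582056}
```

View pics/w2.png

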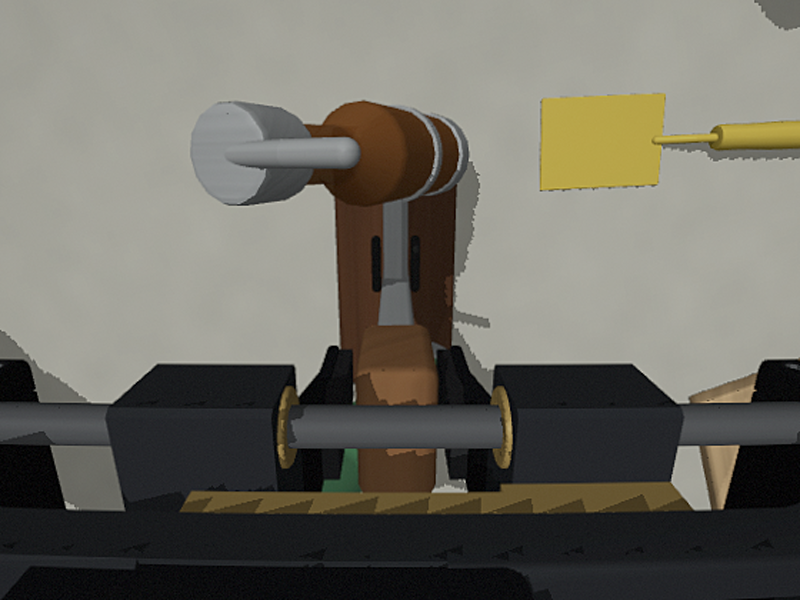

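```bash
cat >> h.py <<'E'
vv,uu=np.mgrid[0:230,0:560]; UV=np.c_[uu.ravel(),vv.ravel()]
PZ=0.1115
def joint(c,T=None,off=0.0,full=False):
    z=cv2.medianBlur(np.float32(c["z_map"][:230]),5).ravel()
    p=cloud(c,UV,c["mount"] if T is None else T,z)
    x=p[:,1];h=PZ-p[:,2];rho=np.hypot(x,h);a=np.arctan2(x,h)
    m=(z>0.05)&(rho>.137)&(rho<.156)&(abs(p[:,0]-.08)<.025)&(h>.06)
    if full: return p,m,rho,a
    m2=m&(rho>.141)
    return a[m2].mean()-off,np.percentile(a[m],95)-off,m.sum(),m2.sum(),p[m2,0].mean()
E
python3 - <<'E'
from h import *
c=dict(np.load("w2.npz"))
print(joint(c)); p,m,rho,a=joint(c,full=True)
print(np.histogram(a[m],20),np.histogram(rho[m],10))
z=c["z_map"]; print("noise",np.std(z[100:110,155:165]),z[107,157],z[107,240], (z[:230]==0).mean())
b=(abs(p[:,0]-.08)<.04)&(PZ-p[:,2]>.05); q=p[b]; print(q.min(0),q.max(0))
# w1: transform points world-> tool frame of w2
s1=dict(np.load("w1.npz")); s2=dict(ee_pos=c["pos"],eef_rot=c["rot"])
T1=TW(dict(ee_pos=s1["pos"],eef_rot=s1["rot"]),s1); I=np.eye(4); I2=TW(s2,dict(mount=I))
print(joint(s1,np.linalg.inv(I2)@T1))
E
```

```text
(np.float64(-0.1431656192882663), np.float64(-0.07183732606352684), np.int64(1550), np.int64(1247), np.float64(0.07771599084265846))
(array([ 24,  33,  41,  53,  57,  70,  63,  69,  81,  79,  85,  88,  87,
        95,  94, 103, 100, 105, 126,  97]), array([-0.32239649, -0.30932649, -0.29625648, -0.28318647, -0.27011646,
       -0.25704646, -0.24397645, -0.23090644, -0.21783643, -0.20476642,
       -0.19169642, -0.17862641, -0.1655564 , -0.15248639, -0.13941639,
       -0.12634638, -0.11327637, -0.10020636, -0.08713636, -0.07406635,
       -0.06099634])) (array([ 97, 110, 129, 120, 180, 157, 172, 199, 219, 167]), array([0.13700036, 0.13841893, 0.1398375 , 0.14125607, 0.14267464,
       0.14409321, 0.14551178, 0.14693036, 0.14834893, 0.1497675 ,
       0.15118607]))
noise 0.014224795 0.14290632 0.11706817 0.004091614906832298
[ 0.05845048 -0.06566457 -0.03915125] [0.09653382 0.00453708 0.06148776]
(np.float64(-0.14904469171321572), np.float64(-0.07768619794890727), np.int64(398), np.int64(305), np.float64(0.07780498134085476))
```

Request:
{"method": "jog_arm", "body": {
  "plan": [
    [0,0,0,0,0,0,-1],
    [0,0,0,0,0,0,-1],
    [0,0,0,0,0,0,-1],
    [0,0,0,0,0,0,-1],
    [0,0,0,0,0,0,-1]
  ]
}}

```text
time: 4.75
ee_pos: [0.5021, -0.2307, 0.2014]
eef_rot: [0.794, 0.608, -0.0, -0.0]
ft_force: [1.5, -1.1, -0.9]
width: 0.0236
grip_force: 45.0
```

```bash
cat > meas.py <<'E'
import sys,json
from h import *; from bench import status,camera
O1,O2=0.257,0.328
def meas(n=3,log="log.jsonl"):
    out=[]
    for i in range(n):
        s=status.read_state(); c=camera("wrist"); j=joint(c)
        Rt=R.from_quat(s["eef_rot"]); y=Rt.as_matrix()[:,1]   # caddy x in world
        phi=np.arctan2(-y[2],np.hypot(y[0],y[1])); yaw=np.arctan2(y[1],y[0])
        q=.5*(j[0]-O1+j[1]-O2)
        d=dict(t=round(s["time"],3),phi=round(phi,4),q=round(q,4),th=round(q+phi,4),pos=s["ee_pos"].round(4).tolist(),yaw=round(yaw,4),n=int(j[3]),g=round(float(s["grip_force"]),1))
        out.append(d); open(log,"a").write(json.dumps(d)+"\n")
    s=status.read_state(); y=R.from_quat(s["eef_rot"]).as_matrix()[:,1]
    print("\n".join(f'{d["t"]} phi {d["phi"]} q {d["q"]} th {d["th"]} {d["pos"]} yaw {d["yaw"]} n{d["n"]} g{d["g"]} (est {q:.3f})' for d in out)); print("end",s["time"],"phi",round(np.arctan2(-y[2],np.hypot(y[0],y[1])),4))
    return out
if __name__=="__main__": meas(int(sys.argv[1]))
E
python3 meas.py 1
```

```text
4.75 phi 0.0001 q -0.4039 th -0.4038 [0.5021, -0.2307, 0.2014] yaw -0.2631 n1266 g45.0 (est -0.404)
end 4.8 phi 0.0001
```

Request:
{"method": "jog_arm", "body": {
  "plan": [
    [0,0,0,0,0,-6,-1],
    [0,0,0,0,0,-18,-1],
    [0,0,0,0,0,-32,-1],
    [0,0,0,0,0,-44,-1],
    [0,0,0,0,0,-50,-1],
    [0,0,0,0,0,-50,-1],
    [0,0,0,0,0,-50,-1],
    [0,0,0,0,0,-50,-1],
    [0.03,0,0,0,3.3,-49.9,-1],
    [0.06,0,0,0,6.7,-49.8,-1]
  ]
}}

```text
time: 5.8
ee_pos: [0.5085, -0.2321, 0.251]
eef_rot: [0.793, 0.608, -0.018, -0.025]
ft_force: [-0.3, -0.8, -7.4]
width: 0.0241
grip_force: 45.0
```

```bash
python3 meas.py 5
```

```text
5.8 phi 0.0614 q -0.3915 th -0.3301 [0.5085, -0.2321, 0.251] yaw -0.2626 n1280 g45.0 (est -0.338)
5.85 phi 0.0636 q -0.3793 th -0.3157 [0.5093, -0.2317, 0.2505] yaw -0.2615 n1307 g45.0 (est -0.338)
5.9 phi 0.0619 q -0.3627 th -0.3008 [0.5091, -0.232, 0.2503] yaw -0.2623 n1308 g45.0 (est -0.338)
5.95 phi 0.0608 q -0.3504 th -0.2896 [0.5087, -0.2325, 0.2505] yaw -0.2631 n1354 g45.0 (est -0.338)
6.0 phi 0.0602 q -0.3384 th -0.2781 [0.5084, -0.2327, 0.2508] yaw -0.2635 n1352 g45.0 (est -0.338)
end 6.05 phi 0.0598
```

```bash
cat > ctl.py <<'E'
# usage: ctl.py plan N [dx dy dyaw dz] [thT]  : estimate, plan N rows, store; prints rows.   ctl.py run nmeas : measure + estimate
import sys,json,os
from h import *
from scipy.optimize import lsq_linear
from scipy.linalg import expm
D=0.1115; DT=.05
KG,KD,KP,KV,KA=json.load(open("par.json")) if os.path.exists("par.json") else (4.,1.,10.,1.,1.43)
A=np.array([[0,1,0],[KG,-KD,1],[0,0,0.]])
def step(x,p0,p1,dv):   # x=[th,w,b]; phi linear p0->p1 over DT, dv velocity jump at the start
    x=x.copy(); x[1]-=KA*dv
    M=np.zeros((4,4)); M[:3,:3]=A; M[1,3]=KP*(p0+p1)/2+KV*(p1-p0)/DT
    return (expm(M*DT)@np.r_[x,1])[:3]
F=expm(A*DT)
S=json.load(open("S.json")) if os.path.exists("S.json") else dict(knots=[[4.8,0,0],[5.6,0,0],[5.7,.03,0],[5.8,.06,0]],yaw=-.263,piv=None,t0=5.8)
def kf(tend):
    L=[json.loads(l) for l in open("log.jsonl")]; L={round(d["t"],2):d for d in L if d["t"]>=S["t0"]-1e-6}
    k=np.array(S["knots"]); t=S["t0"]; x=np.array([L[round(t,2)]["th"],S.get("w0",.27),0]); P=np.diag([1e-4,.01,.09])
    ph=lambda t:np.interp(t,k[:,0],k[:,1]); X=lambda t:np.interp(t,k[:,0],k[:,2]); res=[]
    while 1:
        d=L.get(round(t,2))
        if d:
            H=np.array([1,0,0.]); s=P[0,0]+.004**2; K=P[:,0]/s; r=d["th"]-x[0]; res.append(r); x=x+K*r; P=P-np.outer(K,P[0])
        if t>=tend-1e-6: break
        dv=((X(t+DT)-X(t))-(X(t)-X(t-DT)))/DT
        x=step(x,ph(t),ph(t+DT),dv); P=F@P@F.T+np.diag([1e-6,.025**2,.02**2]); t+=DT
    print("est t%.2f th %.4f w %.4f b %.3f z %.3f | sd %s res %s"%(t,*x,x[1]+2.56*x[0],np.sqrt(np.diag(P)).round(3),np.round(res[-6:],4)))
    return x
def plan(N,dx=0,dy=0,dyaw=0,dz=0,thT=0,hold=3):
    t0=S["now"]; x0=kf(t0); p0=S["knots"][-1][1]; M=max(N+14,24)
    s=np.linspace(0,1,N+1); mj=10*s**3-15*s**4+6*s**5; xs=dx*mj
    # knots: N rows, then 'hold' halfsteps constant, then rows on
    def traj(phi,full=False):
        x=x0.copy(); out=[]; ps=np.r_[p0,phi]; vp=0
        for i in range(M):
            dv=0
            if i<=N: v=(xs[i+1]-xs[i])/.1 if i<N else 0; dv=v-vp; vp=v
            if i==N:
                for _ in range(hold): x=step(x,ps[i],ps[i],dv); dv=0; out.append(x)
            m=(ps[i]+ps[i+1])/2
            x=step(x,ps[i],m,dv); out.append(x); x=step(x,m,ps[i+1],0); out.append(x)
        return np.array(out)
    b=x0[2]; phT=-(KG*thT+b)/KP
    def cost(phi):
        X=traj(phi); d=np.diff(np.r_[p0,phi])
        return np.r_[8*(X[:,0]-thT),1.5*X[:,1],2*(phi-phT),12*d,15*np.diff(d),30*(X[-1,0]-thT),30*X[-1,1]]
    c0=cost(np.zeros(M)); J=np.array([cost(e)-c0 for e in np.eye(M)]).T
    r=lsq_linear(J,-c0,bounds=(-.22,.22)); phi=np.round(r.x,3); X=traj(phi)
    n=2*N; print("pred th",X[1:n:2,0].round(3),"hold",X[n:n+hold,0].round(3),"later",X[n+hold+3::4,0].round(3)); print("q",(X[1:n:2,0]-phi[:N]).round(3),"phi",phi[:N+6])
    yaw0=S["yaw"]; R0=toolR(yaw0,p0); rows=[]; piv0=np.array([0,0,0.]); tcp=lambda pv,Rk:pv-Rk.apply([0,0,D])
    ex=np.array([np.cos(yaw0),np.sin(yaw0),0]); ey=np.array([-ex[1],ex[0],0])
    for i in range(1,N+1):
        Rk=toolR(yaw0+dyaw*mj[i],phi[i-1]); pv=ex*dx*mj[i]+ey*dy*mj[i]+np.array([0,0,dz*mj[i]])
        sh=R0.inv().apply(tcp(pv,Rk)-tcp(piv0,R0))*1000; rv=(R0.inv()*Rk).as_rotvec()
        rows.append([round(float(v),3) for v in rv]+[round(float(v),1) for v in sh]+[-1])
    print(rows)
    xk=S["knots"][-1][2]; S2=dict(S); S2["knots"]=S["knots"]+[[t0,p0,xk]]+[[t0+.1*i,float(phi[i-1]),xk+float(xs[i])] for i in range(1,N+1)]
    S2["yaw"]=yaw0+dyaw; json.dump(S2,open("S.json","w"))
if __name__=="__main__":
    a=sys.argv[1:]
    if a[0]=="run":
        import meas; from bench import status
        meas.meas(int(a[1])); S["now"]=round(status.read_state()["time"],3); json.dump(S,open("S.json","w")); kf(S["now"])
    elif a[0]=="plan": plan(int(a[1]),*map(float,a[2:]))
E
python3 - <<'E'
import json
json.dump(dict(knots=[[4.8,0,0],[5.6,0,0],[5.7,.03,0],[5.8,.06,0]],yaw=-.263,t0=5.8,now=6.05),open("S.json","w"))
E
cp S.json S0.json; time python3 ctl.py plan 5
```

```text
est t6.05 th -0.2705 w 0.1569 b 0.081 z -0.536 | sd [0.005 0.061 0.28 ] res [0.     0.0021 0.0045 0.0018 0.0027]
pred th [-0.251 -0.222 -0.186 -0.147 -0.113] hold [-0.097 -0.082 -0.067] later [-0.02   0.002  0.007  0.005  0.002 -0.    -0.001 -0.001 -0.001]
q [-0.408 -0.413 -0.355 -0.26  -0.162] phi [ 0.157  0.191  0.169  0.113  0.049  0.001 -0.029 -0.044 -0.047 -0.043
 -0.036]
[[0.097, 0.0, 0.0, -0.0, 10.8, 0.5, -1], [0.131, 0.0, -0.0, -0.0, 14.6, 1.0, -1], [0.109, 0.0, 0.0, -0.0, 12.1, 0.7, -1], [0.053, -0.0, 0.0, 0.0, 5.9, 0.2, -1], [-0.011, 0.0, -0.0, -0.0, -1.2, 0.0, -1]]
real	0m1.211s
user	0m2.016s
sys	0m0.260s
```

```bash
cp S0.json S.json; sed -i 's|json.dump(S2,open("S.json","w"))|json.dump(S2,open("N.json","w"))|; s|import meas; from bench|S.update(json.load(open("N.json"))); import meas; from bench|' ctl.py; RL=0.03 python3 ctl.py plan 6
```

```text
est t6.05 th -0.2705 w 0.1569 b 0.081 z -0.536 | sd [0.005 0.061 0.28 ] res [0.     0.0021 0.0045 0.0018 0.0027]
pred th [-0.255 -0.239 -0.219 -0.193 -0.165 -0.138] hold [-0.125 -0.112 -0.098] later [-0.045 -0.01   0.005  0.005  0.001 -0.004 -0.008 -0.011 -0.015]
q [-0.345 -0.359 -0.369 -0.333 -0.275 -0.218] phi [ 0.09   0.12   0.15   0.14   0.11   0.08   0.05   0.02  -0.01  -0.032
 -0.043 -0.044]
[[0.03, -0.0, -0.0, 0.0, 3.3, 0.1, -1], [0.06, -0.0, 0.0, 0.0, 6.7, 0.2, -1], [0.09, 0.0, 0.0, -0.0, 10.0, 0.5, -1], [0.08, 0.0, 0.0, 0.0, 8.9, 0.4, -1], [0.05, 0.0, 0.0, -0.0, 5.6, 0.1, -1], [0.02, 0.0, 0.0, -0.0, 2.2, 0.0, -1]]
```

Request:
{"method": "jog_arm", "body": {
  "plan": [
    [0.03,0,0,0,3.3,0.1,-1],
    [0.06,0,0,0,6.7,0.2,-1],
    [0.09,0,0,0,10.0,0.5,-1],
    [0.08,0,0,0,8.9,0.4,-1],
    [0.05,0,0,0,5.6,0.1,-1],
    [0.02,0,0,0,2.2,0,-1]
  ]
}}

```text
time: 6.65
ee_pos: [0.5102, -0.2334, 0.2511]
eef_rot: [0.793, 0.608, -0.024, -0.031]
ft_force: [-0.1, 0.4, -6.1]
width: 0.0235
grip_force: 45.0
```

```bash
python3 ctl.py run 3; python3 ctl.py plan 6; python3 ctl.py plan 5|tail -4
```

```text
6.65 phi 0.0773 q -0.1681 th -0.0908 [0.5102, -0.2334, 0.2511] yaw -0.2638 n1521 g45.0 (est -0.130)
6.7 phi 0.0752 q -0.1459 th -0.0707 [0.5094, -0.2337, 0.2516] yaw -0.2648 n1512 g45.0 (est -0.130)
6.75 phi 0.0773 q -0.1297 th -0.0524 [0.5096, -0.2333, 0.2518] yaw -0.264 n1538 g45.0 (est -0.130)
end 6.8 phi 0.0784
est t6.80 th -0.0304 w 0.4328 b 0.204 z 0.355 | sd [0.005 0.057 0.143] res [ 0.0045  0.0018  0.0027  0.0476  0.0004 -0.0023]
est t6.80 th -0.0304 w 0.4328 b 0.204 z 0.355 | sd [0.005 0.057 0.143] res [ 0.0045  0.0018  0.0027  0.0476  0.0004 -0.0023]
pred th [0.013 0.056 0.096 0.132 0.163 0.186] hold [0.195 0.203 0.21 ] later [ 0.217  0.183  0.123  0.064  0.02  -0.002 -0.006 -0.004 -0.003]
q [-0.032  0.046  0.121  0.192  0.258  0.316] phi [ 0.045  0.01  -0.025 -0.06  -0.095 -0.13  -0.165 -0.2   -0.223 -0.207
 -0.172 -0.137]
[[-0.035, -0.0, -0.0, 0.0, -3.9, 0.1, -1], [-0.07, 0.0, -0.0, -0.0, -7.8, 0.3, -1], [-0.105, -0.0, -0.0, -0.0, -11.7, 0.6, -1], [-0.14, 0.0, -0.0, 0.0, -15.6, 1.1, -1], [-0.175, 0.0, -0.0, -0.0, -19.4, 1.7, -1], [-0.21, -0.0, -0.0, -0.0, -23.2, 2.4, -1]]
pred th [0.013 0.056 0.096 0.132 0.163] hold [0.176 0.189 0.201] later [ 0.234  0.23   0.182  0.118  0.057  0.015 -0.002 -0.004 -0.001]
q [-0.032  0.046  0.121  0.192  0.258] phi [ 0.045  0.01  -0.025 -0.06  -0.095 -0.13  -0.165 -0.2   -0.235 -0.231
 -0.196]
[[-0.035, -0.0, -0.0, 0.0, -3.9, 0.1, -1], [-0.07, 0.0, -0.0, -0.0, -7.8, 0.3, -1], [-0.105, -0.0, -0.0, -0.0, -11.7, 0.6, -1], [-0.14, 0.0, -0.0, 0.0, -15.6, 1.1, -1], [-0.175, 0.0, -0.0, -0.0, -19.4, 1.7, -1]]
```

```bash
RL=0.1 python3 ctl.py plan 6;  RL=0.1 python3 ctl.py plan 4
```

```text
est t6.80 th -0.0304 w 0.4328 b 0.204 z 0.355 | sd [0.005 0.057 0.143] res [ 0.0045  0.0018  0.0027  0.0476  0.0004 -0.0023]
pred th [0.009 0.036 0.051 0.055 0.051 0.045] hold [0.041 0.037 0.031] later [ 0.011 -0.001 -0.004 -0.004 -0.003 -0.003 -0.003 -0.004 -0.006]
q [0.029 0.132 0.182 0.185 0.157 0.119] phi [-0.02  -0.096 -0.131 -0.13  -0.106 -0.074 -0.046 -0.025 -0.013 -0.007
 -0.005 -0.007]
[[-0.1, -0.0, -0.0, -0.0, -11.1, 0.6, -1], [-0.176, 0.0, -0.0, -0.0, -19.5, 1.7, -1], [-0.211, -0.0, -0.0, 0.0, -23.4, 2.5, -1], [-0.21, -0.0, -0.0, -0.0, -23.2, 2.4, -1], [-0.186, -0.0, -0.0, -0.0, -20.6, 1.9, -1], [-0.154, 0.0, -0.0, 0.0, -17.1, 1.3, -1]]
est t6.80 th -0.0304 w 0.4328 b 0.204 z 0.355 | sd [0.005 0.057 0.143] res [ 0.0045  0.0018  0.0027  0.0476  0.0004 -0.0023]
pred th [0.009 0.037 0.052 0.058] hold [0.058 0.056 0.052] later [ 0.03   0.01   0.    -0.002 -0.001  0.001  0.003  0.004  0.006  0.007]
q [0.029 0.13  0.175 0.176] phi [-0.02  -0.093 -0.123 -0.118 -0.092 -0.062 -0.037 -0.019 -0.009 -0.005]
[[-0.1, -0.0, -0.0, -0.0, -11.1, 0.6, -1], [-0.173, 0.0, -0.0, -0.0, -19.2, 1.7, -1], [-0.203, 0.0, -0.0, -0.0, -22.5, 2.3, -1], [-0.198, 0.0, -0.0, -0.0, -21.9, 2.2, -1]]
```

Request:
{"method": "jog_arm", "body": {
  "plan": [
    [-0.1,0,0,0,-11.1,0.6,-1],
    [-0.173,0,0,0,-19.2,1.7,-1],
    [-0.203,0,0,0,-22.5,2.3,-1],
    [-0.198,0,0,0,-21.9,2.2,-1]
  ]
}}

```text
time: 7.2
ee_pos: [0.4881, -0.2269, 0.2508]
eef_rot: [0.792, 0.607, 0.037, 0.046]
ft_force: [-0.2, 1.8, -7.0]
width: 0.0238
grip_force: 45.0
```

```bash
python3 ctl.py run 3; RL=.08 python3 ctl.py plan 5
```

```text
7.2 phi -0.1181 q 0.1498 th 0.0317 [0.4881, -0.2269, 0.2508] yaw -0.2635 n1177 g45.0 (est 0.136)
7.25 phi -0.1171 q 0.1445 th 0.0274 [0.4891, -0.2267, 0.251] yaw -0.2624 n1160 g45.0 (est 0.136)
7.3 phi -0.1171 q 0.1365 th 0.0193 [0.4897, -0.2268, 0.251] yaw -0.2624 n1170 g45.0 (est 0.136)
end 7.35 phi -0.1171
est t7.35 th 0.0114 w -0.1951 b 0.123 z -0.166 | sd [0.005 0.053 0.12 ] res [ 0.0476  0.0004 -0.0023 -0.0261 -0.0006 -0.0021]
est t7.35 th 0.0114 w -0.1951 b 0.123 z -0.166 | sd [0.005 0.053 0.12 ] res [ 0.0476  0.0004 -0.0023 -0.0261 -0.0006 -0.0021]
pred th [-0.007 -0.02  -0.028 -0.03  -0.029] hold [-0.027 -0.025 -0.023] later [-0.01  -0.002  0.002  0.003  0.003  0.002  0.003  0.004  0.005]
q [ 0.032 -0.034 -0.066 -0.069 -0.057] phi [-0.039  0.014  0.038  0.039  0.028  0.012 -0.001 -0.011 -0.018 -0.02
 -0.021]
[[0.079, -0.0, 0.0, 0.0, 8.8, 0.3, -1], [0.132, -0.0, 0.0, 0.0, 14.7, 1.0, -1], [0.156, 0.0, -0.0, 0.0, 17.3, 1.4, -1], [0.157, -0.0, 0.0, 0.0, 17.4, 1.4, -1], [0.146, 0.0, -0.0, 0.0, 16.2, 1.2, -1]]
```

Request:
{"method": "jog_arm", "body": {
  "plan": [
    [0.079,0,0,0,8.8,0.3,-1],
    [0.132,0,0,0,14.7,1.0,-1],
    [0.156,0,0,0,17.3,1.4,-1],
    [0.157,0,0,0,17.4,1.4,-1],
    [0.146,0,0,0,16.2,1.2,-1]
  ]
}}

```text
time: 7.85
ee_pos: [0.5055, -0.2319, 0.2508]
eef_rot: [0.794, 0.608, -0.009, -0.011]
ft_force: [-1.5, -0.1, -8.1]
width: 0.0236
grip_force: 45.0
```

```bash
python3 ctl.py run 3; RL=.08 python3 ctl.py plan 6
cat > fit.py <<'E'
# per-call prediction fit of the model constants on measured data
import json,numpy as np
from scipy.integrate import solve_ivp
from scipy.optimize import least_squares
L=[json.loads(l) for l in open("log.jsonl")]; S=json.load(open("S.json")); k=np.array(S["knots"])
G=[];
for d in L:
    if d["t"]<6.6: continue
    if G and d["t"]-G[-1][-1]["t"]<.07: G[-1].append(d)
    else: G.append([d])
def sim(p,i,x0):
    kg,kp,kd,ka,b,lag=p; g=G[i]; ts=[d["t"] for d in g]+([d["t"] for d in G[i+1]] if i+1<len(G) else [])
    t=g[0]["t"]; x=np.array(x0); out=[]; h=.01; te=ts[-1]; n=int(round((te-t)/h)); tt=t+h*np.arange(n+1)
    ph=np.interp(tt-lag,k[:,0],k[:,1]); X=np.interp(tt-lag,k[:,0],k[:,2]); a=np.gradient(np.gradient(X,h),h); dp=np.gradient(ph,h); tr=[x[0]]
    for j in range(n):
        acc=kg*x[0]-kd*x[1]+kp*ph[j]+kd*dp[j]-ka*a[j]+b; x=x+h*np.array([x[1]+h/2*acc,acc]); tr.append(x[0])
    return np.interp(ts,tt,tr)
pr=np.array([4,10,1,1.43,0,0]); sd=np.array([1,1.0,.15,.15,.1,.03])
def res(v):
    p=v[:6]; r=[(p-pr)/sd]
    for i in range(len(G)-1):
        m=np.array([d["th"] for d in G[i]+G[i+1]]); r.append((sim(p,i,v[6+2*i:8+2*i])-m)/.003)
    return np.concatenate(r)
v0=np.r_[pr,np.ravel([[g[0]["th"],(g[-1]["th"]-g[0]["th"])/.1] for g in G[:-1]])]
r=least_squares(res,v0); cov=np.linalg.pinv(r.jac.T@r.jac); print("kg kp kd ka b lag",r.x[:6].round(3),"sd",np.sqrt(np.diag(cov))[:6].round(3),"rms",np.sqrt(np.mean(r.fun[6:]**2))*.003)
E
python3 fit.py
```

```text
7.85 phi 0.0285 q -0.0623 th -0.0339 [0.5055, -0.2319, 0.2508] yaw -0.2633 n1462 g45.0 (est -0.059)
7.9 phi 0.0268 q -0.0596 th -0.0328 [0.5049, -0.2321, 0.2512] yaw -0.264 n1457 g45.0 (est -0.059)
7.95 phi 0.027 q -0.059 th -0.032 [0.5047, -0.2319, 0.2515] yaw -0.2637 n1470 g45.0 (est -0.059)
end 8.0 phi 0.027
est t8.00 th -0.0300 w 0.0430 b 0.113 z -0.034 | sd [0.005 0.053 0.114] res [-0.0261 -0.0006 -0.0021 -0.0052  0.0003 -0.0004]
est t8.00 th -0.0300 w 0.0430 b 0.113 z -0.034 | sd [0.005 0.053 0.114] res [-0.0261 -0.0006 -0.0021 -0.0052  0.0003 -0.0004]
pred th [-0.025 -0.02  -0.014 -0.01  -0.006 -0.003] hold [-0.002 -0.001 -0.001] later [ 0.001  0.001  0.    -0.    -0.001 -0.001 -0.001 -0.001 -0.001]
q [-0.044 -0.03  -0.015 -0.003  0.006  0.012] phi [ 0.019  0.01   0.001 -0.007 -0.012 -0.015 -0.016 -0.016 -0.015 -0.014
 -0.013 -0.012]
[[-0.009, 0.0, 0.0, -0.0, -1.0, 0.0, -1], [-0.018, 0.0, 0.0, -0.0, -2.0, 0.0, -1], [-0.027, 0.0, 0.0, 0.0, -3.0, 0.0, -1], [-0.035, -0.0, -0.0, 0.0, -3.9, 0.1, -1], [-0.04, 0.0, 0.0, 0.0, -4.5, 0.1, -1], [-0.043, 0.0, 0.0, 0.0, -4.8, 0.1, -1]]
kg kp kd ka b lag [ 3.931e+00  9.941e+00  1.028e+00  1.430e+00  4.700e-02 -8.000e-03] sd [0.981 0.888 0.132 0.15  0.064 0.021] rms 0.0005788631608119388
```

Request:
{"method": "jog_arm", "body": {
  "plan": [
    [-0.009,0,0,0,-1.0,0,-1],
    [-0.018,0,0,0,-2.0,0,-1],
    [-0.027,0,0,0,-3.0,0,-1],
    [-0.035,0,0,0,-3.9,0.1,-1],
    [-0.04,0,0,0,-4.5,0.1,-1],
    [-0.043,0,0,0,-4.8,0.1,-1]
  ]
}}

```text
time: 8.6
ee_pos: [0.5003, -0.2301, 0.2516]
eef_rot: [0.794, 0.608, 0.005, 0.006]
ft_force: [0.7, -0.5, -7.4]
width: 0.0237
grip_force: 45.0
```

```bash
sed -i 's/\.004\*\*2/.0015**2/' ctl.py; python3 ctl.py run 3; python3 fit.py; RL=.08 python3 ctl.py plan 8 -0.02 0.05 0.009
```

```text
8.6 phi -0.0155 q 0.0023 th -0.0132 [0.5003, -0.2301, 0.2516] yaw -0.2629 n1397 g45.0 (est 0.001)
8.65 phi -0.0155 q 0.0008 th -0.0147 [0.5004, -0.2302, 0.2515] yaw -0.2629 n1390 g45.0 (est 0.001)
8.7 phi -0.0152 q 0.0007 th -0.0145 [0.5004, -0.2301, 0.2515] yaw -0.2629 n1393 g45.0 (est 0.001)
end 8.75 phi -0.015
est t8.75 th -0.0156 w -0.0197 b 0.098 z -0.060 | sd [0.003 0.044 0.108] res [ 0.0013  0.0002 -0.0007 -0.01   -0.0013  0.0011]
kg kp kd ka b lag [ 3.900e+00  9.973e+00  1.028e+00  1.430e+00  5.600e-02 -8.000e-03] sd [0.972 0.873 0.132 0.15  0.053 0.021] rms 0.000502957357745754
est t8.75 th -0.0156 w -0.0197 b 0.098 z -0.060 | sd [0.003 0.044 0.108] res [ 0.0013  0.0002 -0.0007 -0.01   -0.0013  0.0011]
pred th [-0.017 -0.016 -0.013 -0.009 -0.004 -0.001  0.    -0.   ] hold [-0.001 -0.001 -0.001] later [-0.001 -0.     0.     0.     0.     0.     0.     0.   ]
q [-0.01  -0.013 -0.011 -0.007 -0.001  0.002  0.004  0.005] phi [-0.007 -0.003 -0.002 -0.002 -0.003 -0.003 -0.004 -0.005 -0.006 -0.008
 -0.009 -0.009 -0.01  -0.01 ]
[[0.008, 0.0, -0.0, 0.8, 0.6, -0.0, -1], [0.012, 0.0, -0.001, 5.2, -0.7, -0.0, -1], [0.013, 0.0, -0.002, 13.8, -4.1, -0.1, -1], [0.013, 0.0, -0.004, 25.0, -8.5, -0.1, -1], [0.012, 0.0, -0.007, 36.2, -13.2, -0.2, -1], [0.012, 0.0, -0.008, 44.8, -16.6, -0.3, -1], [0.011, 0.0, -0.009, 49.2, -18.5, -0.3, -1], [0.01, 0.0, -0.009, 50.0, -18.9, -0.3, -1]]
```

Request:
{"method": "jog_arm", "body": {
  "plan": [
    [0.008,0,0,0.8,0.6,0,-1],
    [0.012,0,-0.001,5.2,-0.7,0,-1],
    [0.013,0,-0.002,13.8,-4.1,-0.1,-1],
    [0.013,0,-0.004,25.0,-8.5,-0.1,-1],
    [0.012,0,-0.007,36.2,-13.2,-0.2,-1],
    [0.012,0,-0.008,44.8,-16.6,-0.3,-1],
    [0.011,0,-0.009,49.2,-18.5,-0.3,-1],
    [0.01,0,-0.009,50.0,-18.9,-0.3,-1]
  ]
}}

```text
time: 9.55
ee_pos: [0.4953, -0.1763, 0.2515]
eef_rot: [0.791, 0.612, 0.002, 0.002]
ft_force: [0.3, 0.3, -7.6]
width: 0.0233
grip_force: 45.0
```

```bash
python3 ctl.py run 3; python3 fit.py; RL=.08 python3 ctl.py plan 10 -0.04 0.1 0.018
```

```text
9.55 phi -0.0052 q -0.0068 th -0.0119 [0.4953, -0.1763, 0.2515] yaw -0.2528 n1415 g45.0 (est -0.010)
9.6 phi -0.0053 q -0.0073 th -0.0126 [0.4953, -0.1768, 0.2516] yaw -0.2535 n1420 g45.0 (est -0.010)
9.65 phi -0.0053 q -0.0096 th -0.0148 [0.4952, -0.1772, 0.2516] yaw -0.254 n1424 g45.0 (est -0.010)
end 9.7 phi -0.0052
est t9.70 th -0.0161 w -0.0300 b 0.087 z -0.071 | sd [0.003 0.044 0.107] res [-0.01   -0.0013  0.0011 -0.0115  0.0009 -0.001 ]
kg kp kd ka b lag [ 3.893e+00  9.982e+00  1.028e+00  1.429e+00  6.200e-02 -8.000e-03] sd [0.971 0.872 0.132 0.149 0.045 0.021] rms 0.00047237711222639957
est t9.70 th -0.0161 w -0.0300 b 0.087 z -0.071 | sd [0.003 0.044 0.107] res [-0.01   -0.0013  0.0011 -0.0115  0.0009 -0.001 ]
pred th [-0.019 -0.019 -0.016 -0.011 -0.006 -0.001  0.003  0.004  0.003  0.001] hold [-0.    -0.001 -0.001] later [-0.002 -0.001 -0.001 -0.    -0.001 -0.001 -0.001]
q [-0.016 -0.016 -0.011 -0.004  0.001  0.005  0.007  0.005  0.003  0.001] phi [-0.003 -0.003 -0.005 -0.007 -0.007 -0.006 -0.004 -0.001 -0.    -0.
 -0.002 -0.004 -0.006 -0.007 -0.008 -0.009]
[[0.002, 0.0, -0.0, 0.9, -0.1, -0.0, -1], [0.002, 0.0, -0.001, 5.8, -2.1, -0.0, -1], [-0.0, 0.0, -0.003, 16.3, -6.5, -0.0, -1], [-0.002, 0.0, -0.006, 31.7, -12.9, -0.1, -1], [-0.002, 0.0, -0.009, 50.0, -20.2, -0.1, -1], [-0.001, 0.0, -0.012, 68.2, -27.4, -0.1, -1], [0.001, 0.0, -0.015, 83.7, -33.4, -0.2, -1], [0.004, 0.0, -0.017, 94.2, -37.2, -0.2, -1], [0.005, 0.0, -0.018, 99.1, -39.1, -0.2, -1], [0.005, 0.0, -0.018, 100.0, -39.4, -0.2, -1]]
```

```bash
sed -i 's/\.02\*\*2\])/.003**2])/; s/\[1e-4,.01,.09\]/[1e-4,.01,.01]/' ctl.py;  RL=.08 python3 ctl.py plan 10 -0.04 0.1 0.018
```

```text
est t9.70 th -0.0162 w -0.0308 b 0.081 z -0.072 | sd [0.003 0.043 0.054] res [-0.0021 -0.0011  0.0012 -0.0049  0.001  -0.0009]
pred th [-0.019 -0.019 -0.016 -0.011 -0.005 -0.     0.003  0.005  0.004  0.002] hold [ 0.001  0.    -0.   ] later [0.    0.001 0.003 0.004 0.005 0.007 0.009]
q [-0.017 -0.017 -0.012 -0.005  0.001  0.005  0.006  0.006  0.003  0.002] phi [-0.002 -0.002 -0.004 -0.006 -0.006 -0.005 -0.003 -0.001  0.001  0.
 -0.001 -0.003 -0.005 -0.007 -0.008 -0.008]
[[0.003, 0.0, -0.0, 0.9, -0.0, -0.0, -1], [0.003, 0.0, -0.001, 5.8, -2.0, -0.0, -1], [0.001, 0.0, -0.003, 16.3, -6.4, -0.0, -1], [-0.001, 0.0, -0.006, 31.7, -12.8, -0.1, -1], [-0.001, 0.0, -0.009, 50.0, -20.1, -0.1, -1], [-0.0, 0.0, -0.012, 68.2, -27.3, -0.1, -1], [0.002, 0.0, -0.015, 83.7, -33.3, -0.2, -1], [0.004, 0.0, -0.017, 94.2, -37.2, -0.2, -1], [0.006, 0.0, -0.018, 99.1, -39.0, -0.2, -1], [0.005, 0.0, -0.018, 100.0, -39.4, -0.2, -1]]
```

Request:
{"method": "jog_arm", "body": {
  "plan": [
    [0.003,0,0,0.9,0,0,-1],
    [0.003,0,-0.001,5.8,-2.0,0,-1],
    [0.001,0,-0.003,16.3,-6.4,0,-1],
    [-0.001,0,-0.006,31.7,-12.8,-0.1,-1],
    [-0.001,0,-0.009,50.0,-20.1,-0.1,-1],
    [0,0,-0.012,68.2,-27.3,-0.1,-1],
    [0.002,0,-0.015,83.7,-33.3,-0.2,-1],
    [0.004,0,-0.017,94.2,-37.2,-0.2,-1],
    [0.006,0,-0.018,99.1,-39.0,-0.2,-1],
    [0.005,0,-0.018,100.0,-39.4,-0.2,-1]
  ]
}}

```text
time: 10.7
ee_pos: [0.4823, -0.0701, 0.2515]
eef_rot: [0.785, 0.619, -0.0, 0.0]
ft_force: [0.1, 0.2, -7.8]
width: 0.0238
grip_force: 45.0
```

```bash
python3 ctl.py run 3; python3 fit.py; RL=.08 python3 ctl.py plan 10 -0.05 0.12 0.02
```

```text
10.7 phi 0.0001 q 0.0005 th 0.0005 [0.4823, -0.0701, 0.2515] yaw -0.2355 n1396 g45.0 (est -0.001)
10.75 phi -0.0001 q -0.0001 th -0.0003 [0.4822, -0.0707, 0.2515] yaw -0.2364 n1405 g45.0 (est -0.001)
10.8 phi -0.0001 q -0.0009 th -0.001 [0.4822, -0.071, 0.2515] yaw -0.2369 n1398 g45.0 (est -0.001)
end 10.85 phi -0.0002
est t10.85 th -0.0014 w -0.0066 b 0.081 z -0.010 | sd [0.003 0.043 0.05 ] res [-0.0049  0.001  -0.0009 -0.0012  0.0002 -0.    ]
kg kp kd ka b lag [ 3.904e+00  9.994e+00  1.028e+00  1.428e+00  6.600e-02 -8.000e-03] sd [0.968 0.87  0.132 0.148 0.039 0.021] rms 0.00043081690116609725
est t10.85 th -0.0014 w -0.0066 b 0.081 z -0.010 | sd [0.003 0.043 0.05 ] res [-0.0049  0.001  -0.0009 -0.0012  0.0002 -0.    ]
pred th [-0.002 -0.002 -0.     0.003  0.006  0.008  0.009  0.008  0.005  0.001] hold [-0.001 -0.002 -0.003] later [-0.004 -0.004 -0.003 -0.004 -0.006 -0.008 -0.011]
q [ 0.013  0.024  0.03   0.031  0.028  0.022  0.014  0.006 -0.    -0.005] phi [-0.015 -0.026 -0.03  -0.028 -0.022 -0.014 -0.005  0.002  0.005  0.006
  0.004  0.    -0.003 -0.005 -0.007 -0.008]
[[-0.015, 0.0, -0.0, 1.0, -2.1, 0.0, -1], [-0.026, 0.0, -0.001, 6.9, -5.8, 0.0, -1], [-0.03, 0.0, -0.003, 19.6, -11.5, 0.1, -1], [-0.028, 0.0, -0.006, 38.1, -19.0, 0.0, -1], [-0.022, 0.0, -0.01, 60.0, -27.5, 0.0, -1], [-0.014, 0.0, -0.014, 81.9, -35.7, 0.0, -1], [-0.005, 0.0, -0.017, 100.4, -42.4, 0.0, -1], [0.002, -0.0, -0.019, 113.1, -46.9, 0.0, -1], [0.005, -0.0, -0.02, 119.0, -49.0, 0.0, -1], [0.006, -0.0, -0.02, 120.0, -49.3, 0.0, -1]]
```

Request:
{"method": "jog_arm", "body": {
  "plan": [
    [-0.015,0,0,1.0,-2.1,0,-1],
    [-0.026,0,-0.001,6.9,-5.8,0,-1],
    [-0.03,0,-0.003,19.6,-11.5,0.1,-1],
    [-0.028,0,-0.006,38.1,-19.0,0,-1],
    [-0.022,0,-0.01,60.0,-27.5,0,-1],
    [-0.014,0,-0.014,81.9,-35.7,0,-1],
    [-0.005,0,-0.017,100.4,-42.4,0,-1],
    [0.002,0,-0.019,113.1,-46.9,0,-1],
    [0.005,0,-0.02,119.0,-49.0,0,-1],
    [0.006,0,-0.02,120.0,-49.3,0,-1]
  ]
}}

```text
time: 11.85
ee_pos: [0.4623, 0.0581, 0.2515]
eef_rot: [0.779, 0.627, -0.002, -0.002]
ft_force: [0.1, -0.3, -7.1]
width: 0.0237
grip_force: 45.0
```

```bash
cat > rem.py <<'E'
import json,numpy as np
d=[json.loads(l) for l in open("log.jsonl")][-1]; p=np.array(d["pos"]); y=d["yaw"]
ex=np.array([np.cos(y),np.sin(y)]); piv=p[:2]-ex*.1115*np.sin(d["phi"]); r=np.array([.4533,.2017])-piv
print("remaining dx %.4f dy %.4f dyaw %.4f"%(r@ex,r@np.array([-ex[1],ex[0]]),-.192-y))
E
python3 ctl.py run 3; python3 rem.py; RL=.08 python3 ctl.py plan 12 -0.043 0.139 0.026
```

```text
11.85 phi 0.0058 q -0.0208 th -0.0149 [0.4623, 0.0581, 0.2515] yaw -0.2154 n1430 g45.0 (est -0.027)
11.9 phi 0.0057 q -0.0244 th -0.0187 [0.4624, 0.0575, 0.2515] yaw -0.2163 n1440 g45.0 (est -0.027)
11.95 phi 0.0056 q -0.0267 th -0.0211 [0.4625, 0.0571, 0.2515] yaw -0.2169 n1431 g45.0 (est -0.027)
end 12.0 phi 0.0057
est t12.00 th -0.0238 w -0.0496 b 0.077 z -0.111 | sd [0.003 0.043 0.047] res [-0.0012  0.0002 -0.     -0.0154 -0.0007  0.0006]
remaining dx -0.0395 dy 0.1392 dyaw 0.0249
est t12.00 th -0.0238 w -0.0496 b 0.077 z -0.111 | sd [0.003 0.043 0.047] res [-0.0012  0.0002 -0.     -0.0154 -0.0007  0.0006]
pred th [-0.028 -0.028 -0.025 -0.02  -0.014 -0.008 -0.003  0.001  0.003  0.003
  0.002  0.   ] hold [-0.    -0.001 -0.001] later [-0.001 -0.001 -0.    -0.     0.     0.    -0.   ]
q [-0.042 -0.044 -0.036 -0.025 -0.013 -0.003  0.004  0.007  0.007  0.005
  0.003  0.001] phi [ 0.014  0.016  0.011  0.005 -0.001 -0.005 -0.007 -0.006 -0.004 -0.002
 -0.001 -0.001 -0.002 -0.004 -0.005 -0.007 -0.007 -0.008]
[[0.008, -0.0, -0.0, 0.7, 0.7, 0.0, -1], [0.01, -0.0, -0.001, 4.9, -0.4, 0.0, -1], [0.005, -0.0, -0.003, 14.4, -3.9, 0.0, -1], [-0.001, -0.0, -0.005, 29.2, -9.1, 0.1, -1], [-0.007, -0.0, -0.009, 48.2, -15.7, 0.1, -1], [-0.011, -0.0, -0.013, 69.5, -22.7, 0.1, -1], [-0.013, 0.0, -0.017, 90.8, -29.5, 0.2, -1], [-0.012, 0.0, -0.021, 109.8, -35.3, 0.2, -1], [-0.01, -0.0, -0.023, 124.6, -39.7, 0.2, -1], [-0.008, -0.0, -0.025, 134.1, -42.4, 0.3, -1], [-0.007, -0.0, -0.026, 138.3, -43.6, 0.3, -1], [-0.007, -0.0, -0.026, 139.0, -43.8, 0.3, -1]]
```

Request:
{"method": "jog_arm", "body": {
  "plan": [
    [0.008,0,0,0.7,0.7,0,-1],
    [0.01,0,-0.001,4.9,-0.4,0,-1],
    [0.005,0,-0.003,14.4,-3.9,0,-1],
    [-0.001,0,-0.005,29.2,-9.1,0.1,-1],
    [-0.007,0,-0.009,48.2,-15.7,0.1,-1],
    [-0.011,0,-0.013,69.5,-22.7,0.1,-1],
    [-0.013,0,-0.017,90.8,-29.5,0.2,-1],
    [-0.012,0,-0.021,109.8,-35.3,0.2,-1],
    [-0.01,0,-0.023,124.6,-39.7,0.2,-1],
    [-0.008,0,-0.025,134.1,-42.4,0.3,-1],
    [-0.007,0,-0.026,138.3,-43.6,0.3,-1],
    [-0.007,0,-0.026,139.0,-43.8,0.3,-1]
  ]
}}

```text
time: 13.2
ee_pos: [0.4495, 0.2029, 0.2514]
eef_rot: [0.771, 0.637, 0.0, 0.001]
ft_force: [-0.2, -0.0, -7.4]
width: 0.0239
grip_force: 45.0
```

```bash
python3 ctl.py run 3; python3 fit.py; python3 rem.py; RL=.08 python3 ctl.py plan 8
```

```text
13.2 phi -0.001 q 0.0188 th 0.0178 [0.4495, 0.2029, 0.2514] yaw -0.1901 n1391 g45.0 (est 0.020)
13.25 phi -0.001 q 0.0194 th 0.0184 [0.4496, 0.2025, 0.2514] yaw -0.1907 n1387 g45.0 (est 0.020)
13.3 phi -0.0011 q 0.0196 th 0.0185 [0.4496, 0.2022, 0.2514] yaw -0.1911 n1382 g45.0 (est 0.020)
end 13.35 phi -0.0011
est t13.35 th 0.0196 w 0.0210 b 0.078 z 0.071 | sd [0.003 0.043 0.045] res [-0.0154 -0.0007  0.0006  0.0173 -0.0002 -0.0009]
kg kp kd ka b lag [ 3.8590e+00  1.0035e+01  1.0270e+00  1.4330e+00  6.8000e-02 -9.0000e-03] sd [0.951 0.859 0.132 0.144 0.031 0.02 ] rms 0.000414104446466424
remaining dx 0.0036 dy 0.0002 dyaw -0.0009
est t13.35 th 0.0196 w 0.0210 b 0.078 z 0.071 | sd [0.003 0.043 0.045] res [-0.0154 -0.0007  0.0006  0.0173 -0.0002 -0.0009]
pred th [0.021 0.021 0.019 0.016 0.013 0.009 0.006 0.004] hold [0.003 0.002 0.002] later [0.    0.    0.001 0.002 0.003 0.004 0.005 0.007]
q [0.04  0.051 0.05  0.044 0.035 0.024 0.016 0.01 ] phi [-0.019 -0.03  -0.031 -0.028 -0.022 -0.015 -0.01  -0.006 -0.005 -0.004
 -0.005 -0.006 -0.006 -0.007]
[[-0.018, 0.0, -0.0, -0.0, -2.0, 0.0, -1], [-0.029, 0.0, -0.0, -0.0, -3.2, 0.0, -1], [-0.03, -0.0, -0.0, -0.0, -3.3, 0.1, -1], [-0.027, 0.0, 0.0, -0.0, -3.0, 0.0, -1], [-0.021, 0.0, 0.0, -0.0, -2.3, 0.0, -1], [-0.014, -0.0, 0.0, -0.0, -1.6, 0.0, -1], [-0.009, -0.0, 0.0, 0.0, -1.0, 0.0, -1], [-0.005, 0.0, 0.0, -0.0, -0.6, 0.0, -1]]
```

Over the parking place, upright. Hold with feedback.

Request:
{"method": "jog_arm", "body": {
  "plan": [
    [-0.018,0,0,0,-2.0,0,-1],
    [-0.029,0,0,0,-3.2,0,-1],
    [-0.03,0,0,0,-3.3,0.1,-1],
    [-0.027,0,0,0,-3.0,0,-1],
    [-0.021,0,0,0,-2.3,0,-1],
    [-0.014,0,0,0,-1.6,0,-1],
    [-0.009,0,0,0,-1.0,0,-1],
    [-0.005,0,0,0,-0.6,0,-1]
  ]
}}

```text
time: 14.15
ee_pos: [0.449, 0.203, 0.2514]
eef_rot: [0.771, 0.637, 0.002, 0.002]
ft_force: [0.8, -0.9, -7.6]
width: 0.0239
grip_force: 45.0
```

```bash
python3 ctl.py run 3; RL=.08 python3 ctl.py plan 10 0.004
```

```text
14.15 phi -0.0056 q 0.0032 th -0.0024 [0.449, 0.203, 0.2514] yaw -0.1903 n1395 g45.0 (est 0.001)
14.2 phi -0.0055 q 0.0025 th -0.003 [0.449, 0.203, 0.2514] yaw -0.1903 n1395 g45.0 (est 0.001)
14.25 phi -0.0058 q 0.0008 th -0.005 [0.449, 0.203, 0.2514] yaw -0.1903 n1403 g45.0 (est 0.001)
end 14.3 phi -0.0059
est t14.30 th -0.0061 w -0.0256 b 0.076 z -0.041 | sd [0.003 0.043 0.044] res [ 0.0173 -0.0002 -0.0009 -0.0063  0.0009 -0.0009]
est t14.30 th -0.0061 w -0.0256 b 0.076 z -0.041 | sd [0.003 0.043 0.044] res [ 0.0173 -0.0002 -0.0009 -0.0063  0.0009 -0.0009]
pred th [-0.008 -0.009 -0.009 -0.008 -0.006 -0.005 -0.004 -0.002 -0.001 -0.001] hold [-0.  0.  0.] later [ 0.     0.    -0.    -0.    -0.    -0.    -0.001]
q [-0.011 -0.016 -0.017 -0.013 -0.007 -0.002  0.002  0.007  0.009  0.009] phi [ 0.003  0.007  0.008  0.005  0.001 -0.003 -0.006 -0.009 -0.01  -0.01
 -0.01  -0.009 -0.009 -0.008 -0.008 -0.008]
[[0.009, 0.0, -0.0, 0.0, 1.0, 0.0, -1], [0.013, 0.0, 0.0, 0.0, 1.7, 0.0, -1], [0.014, 0.0, 0.0, 0.0, 2.2, 0.0, -1], [0.011, 0.0, -0.0, 0.0, 2.5, 0.0, -1], [0.007, 0.0, 0.0, 0.0, 2.8, 0.0, -1], [0.003, 0.0, -0.0, 0.0, 3.1, 0.0, -1], [0.0, 0.0, 0.0, 0.0, 3.3, 0.0, -1], [-0.003, 0.0, -0.0, 0.0, 3.4, 0.0, -1], [-0.004, -0.0, 0.0, 0.0, 3.5, 0.0, -1], [-0.004, -0.0, 0.0, 0.0, 3.6, 0.0, -1]]
```

Request:
{"method": "jog_arm", "body": {
  "plan": [
    [0.009,0,0,0,1.0,0,-1],
    [0.013,0,0,0,1.7,0,-1],
    [0.014,0,0,0,2.2,0,-1],
    [0.011,0,0,0,2.5,0,-1],
    [0.007,0,0,0,2.8,0,-1],
    [0.003,0,0,0,3.1,0,-1],
    [0,0,0,0,3.3,0,-1],
    [-0.003,0,0,0,3.4,0,-1],
    [-0.004,0,0,0,3.5,0,-1],
    [-0.004,0,0,0,3.6,0,-1]
  ]
}}

```text
time: 15.3
ee_pos: [0.4523, 0.2025, 0.2515]
eef_rot: [0.771, 0.637, 0.003, 0.004]
ft_force: [0.3, -1.0, -7.2]
width: 0.0233
grip_force: 45.0
```

```bash
python3 ctl.py run 3; RL=.08 python3 ctl.py plan 10
```

```text
15.3 phi -0.01 q 0.0081 th -0.0019 [0.4523, 0.2025, 0.2515] yaw -0.1899 n1406 g45.0 (est 0.008)
15.35 phi -0.01 q 0.0075 th -0.0025 [0.4523, 0.2025, 0.2515] yaw -0.1899 n1415 g45.0 (est 0.008)
15.4 phi -0.0099 q 0.0077 th -0.0022 [0.4523, 0.2024, 0.2515] yaw -0.19 n1394 g45.0 (est 0.008)
end 15.45 phi -0.01
est t15.45 th -0.0025 w -0.0042 b 0.075 z -0.011 | sd [0.003 0.043 0.043] res [-0.0063  0.0009 -0.0009 -0.0014 -0.0008  0.0005]
est t15.45 th -0.0025 w -0.0042 b 0.075 z -0.011 | sd [0.003 0.043 0.043] res [-0.0063  0.0009 -0.0009 -0.0014 -0.0008  0.0005]
pred th [-0.003 -0.003 -0.003 -0.003 -0.002 -0.002 -0.001 -0.001 -0.    -0.   ] hold [-0. -0. -0.] later [-0.    -0.    -0.001 -0.001 -0.001 -0.002 -0.003]
q [0.004 0.002 0.001 0.001 0.003 0.004 0.006 0.006 0.008 0.008] phi [-0.007 -0.005 -0.004 -0.004 -0.005 -0.006 -0.007 -0.007 -0.008 -0.008
 -0.008 -0.008 -0.008 -0.008 -0.008 -0.008]
[[0.003, 0.0, 0.0, -0.0, 0.3, 0.0, -1], [0.005, 0.0, -0.0, -0.0, 0.6, 0.0, -1], [0.006, 0.0, -0.0, 0.0, 0.7, 0.0, -1], [0.006, 0.0, -0.0, 0.0, 0.7, 0.0, -1], [0.005, 0.0, -0.0, -0.0, 0.6, 0.0, -1], [0.004, 0.0, 0.0, -0.0, 0.4, 0.0, -1], [0.003, 0.0, 0.0, -0.0, 0.3, 0.0, -1], [0.003, 0.0, 0.0, -0.0, 0.3, 0.0, -1], [0.002, 0.0, -0.0, -0.0, 0.2, 0.0, -1], [0.002, 0.0, -0.0, -0.0, 0.2, 0.0, -1]]
```

Request:
{"method": "jog_arm", "body": {
  "plan": [
    [0.003,0,0,0,0.3,0,-1],
    [0.005,0,0,0,0.6,0,-1],
    [0.006,0,0,0,0.7,0,-1],
    [0.006,0,0,0,0.7,0,-1],
    [0.005,0,0,0,0.6,0,-1],
    [0.004,0,0,0,0.4,0,-1],
    [0.003,0,0,0,0.3,0,-1],
    [0.003,0,0,0,0.3,0,-1],
    [0.002,0,0,0,0.2,0,-1],
    [0.002,0,0,0,0.2,0,-1]
  ]
}}

```text
time: 16.45
ee_pos: [0.4525, 0.2024, 0.2515]
eef_rot: [0.771, 0.637, 0.003, 0.003]
ft_force: [0.3, -0.7, -7.4]
width: 0.0236
grip_force: 45.0
```

```bash
python3 ctl.py run 3; RL=.08 python3 ctl.py plan 10
```

```text
16.45 phi -0.008 q 0.0053 th -0.0027 [0.4525, 0.2024, 0.2515] yaw -0.1899 n1392 g45.0 (est 0.005)
16.5 phi -0.008 q 0.0058 th -0.0022 [0.4525, 0.2024, 0.2515] yaw -0.19 n1395 g45.0 (est 0.005)
16.55 phi -0.008 q 0.0052 th -0.0028 [0.4525, 0.2024, 0.2515] yaw -0.19 n1397 g45.0 (est 0.005)
end 16.6 phi -0.008
est t16.60 th -0.0028 w -0.0037 b 0.075 z -0.011 | sd [0.003 0.043 0.042] res [-0.0014 -0.0008  0.0005 -0.0024  0.0007 -0.0006]
est t16.60 th -0.0028 w -0.0037 b 0.075 z -0.011 | sd [0.003 0.043 0.042] res [-0.0014 -0.0008  0.0005 -0.0024  0.0007 -0.0006]
pred th [-0.003 -0.003 -0.003 -0.002 -0.002 -0.001 -0.     0.     0.001  0.001] hold [0.001 0.001 0.001] later [0.002 0.002 0.003 0.004 0.006 0.008 0.011]
q [0.002 0.001 0.001 0.002 0.003 0.005 0.007 0.008 0.009 0.009] phi [-0.005 -0.004 -0.004 -0.004 -0.005 -0.006 -0.007 -0.008 -0.008 -0.008
 -0.008 -0.008 -0.008 -0.008 -0.008 -0.007]
[[0.003, 0.0, 0.0, -0.0, 0.3, 0.0, -1], [0.004, -0.0, 0.0, -0.0, 0.4, 0.0, -1], [0.004, -0.0, 0.0, -0.0, 0.4, 0.0, -1], [0.004, -0.0, 0.0, -0.0, 0.4, 0.0, -1], [0.003, 0.0, 0.0, -0.0, 0.3, 0.0, -1], [0.002, -0.0, 0.0, -0.0, 0.2, 0.0, -1], [0.001, -0.0, 0.0, -0.0, 0.1, 0.0, -1], [0.0, 0.0, 0.0, 0.0, 0.0, 0.0, -1], [0.0, 0.0, 0.0, 0.0, 0.0, 0.0, -1], [0.0, 0.0, 0.0, 0.0, 0.0, 0.0, -1]]
```

Request:
{"method": "jog_arm", "body": {
  "plan": [
    [0.003,0,0,0,0.3,0,-1],
    [0.004,0,0,0,0.4,0,-1],
    [0.004,0,0,0,0.4,0,-1],
    [0.004,0,0,0,0.4,0,-1],
    [0.003,0,0,0,0.3,0,-1],
    [0.002,0,0,0,0.2,0,-1],
    [0.001,0,0,0,0.1,0,-1],
    [0,0,0,0,0,0,-1],
    [0,0,0,0,0,0,-1],
    [0,0,0,0,0,0,-1]
  ]
}}

```text
time: 17.6
ee_pos: [0.4525, 0.2024, 0.2515]
eef_rot: [0.771, 0.637, 0.003, 0.003]
ft_force: [0.4, 0.6, -7.8]
width: 0.0238
grip_force: 45.0
```

```bash
python3 ctl.py run 3; RL=.08 python3 ctl.py plan 10
```

```text
17.6 phi -0.008 q 0.0025 th -0.0055 [0.4525, 0.2024, 0.2515] yaw -0.19 n1395 g45.0 (est 0.000)
17.65 phi -0.0079 q 0.0004 th -0.0075 [0.4525, 0.2024, 0.2515] yaw -0.19 n1415 g45.0 (est 0.000)
17.7 phi -0.008 q 0.0 th -0.008 [0.4525, 0.2024, 0.2515] yaw -0.1899 n1396 g45.0 (est 0.000)
end 17.75 phi -0.008
est t17.75 th -0.0092 w -0.0228 b 0.072 z -0.046 | sd [0.003 0.043 0.041] res [-0.0024  0.0007 -0.0006 -0.0064 -0.0015  0.0005]
est t17.75 th -0.0092 w -0.0228 b 0.072 z -0.046 | sd [0.003 0.043 0.041] res [-0.0024  0.0007 -0.0006 -0.0064 -0.0015  0.0005]
pred th [-0.011 -0.011 -0.011 -0.009 -0.007 -0.005 -0.003 -0.002 -0.001  0.   ] hold [0.001 0.001 0.001] later [0.001 0.001 0.002 0.002 0.003 0.005 0.006]
q [-0.013 -0.018 -0.019 -0.015 -0.009 -0.003  0.002  0.005  0.008  0.009] phi [ 0.002  0.007  0.008  0.006  0.002 -0.002 -0.005 -0.007 -0.009 -0.009
 -0.009 -0.009 -0.008 -0.008 -0.007 -0.007]
[[0.01, 0.0, 0.0, -0.0, 1.1, 0.0, -1], [0.015, 0.0, 0.0, -0.0, 1.7, 0.0, -1], [0.016, 0.0, 0.0, -0.0, 1.8, 0.0, -1], [0.014, 0.0, -0.0, -0.0, 1.6, 0.0, -1], [0.01, 0.0, 0.0, -0.0, 1.1, 0.0, -1], [0.006, 0.0, 0.0, -0.0, 0.7, 0.0, -1], [0.003, 0.0, 0.0, -0.0, 0.3, 0.0, -1], [0.001, -0.0, 0.0, -0.0, 0.1, 0.0, -1], [-0.001, 0.0, 0.0, -0.0, -0.1, 0.0, -1], [-0.001, 0.0, 0.0, -0.0, -0.1, 0.0, -1]]
```

Request:
{"method": "jog_arm", "body": {
  "plan": [
    [0.01,0,0,0,1.1,0,-1],
    [0.015,0,0,0,1.7,0,-1],
    [0.016,0,0,0,1.8,0,-1],
    [0.014,0,0,0,1.6,0,-1],
    [0.01,0,0,0,1.1,0,-1],
    [0.006,0,0,0,0.7,0,-1],
    [0.003,0,0,0,0.3,0,-1],
    [0.001,0,0,0,0.1,0,-1],
    [-0.001,0,0,0,-0.1,0,-1],
    [-0.001,0,0,0,-0.1,0,-1]
  ]
}}

```text
time: 18.75
ee_pos: [0.4523, 0.2025, 0.2515]
eef_rot: [0.771, 0.637, 0.003, 0.003]
ft_force: [0.2, -0.1, -7.7]
width: 0.0236
grip_force: 45.0
```

```bash
python3 ctl.py run 3; RL=.03 python3 ctl.py plan 8 0 0 0 0 0.13
```

```text
18.75 phi -0.0091 q 0.0225 th 0.0134 [0.4523, 0.2025, 0.2515] yaw -0.1898 n1389 g45.0 (est 0.025)
18.8 phi -0.009 q 0.0241 th 0.0151 [0.4523, 0.2024, 0.2515] yaw -0.1899 n1370 g45.0 (est 0.025)
18.85 phi -0.009 q 0.0249 th 0.016 [0.4524, 0.2024, 0.2515] yaw -0.1901 n1378 g45.0 (est 0.025)
end 18.9 phi -0.009
est t18.90 th 0.0175 w 0.0281 b 0.073 z 0.073 | sd [0.003 0.043 0.041] res [-0.0064 -0.0015  0.0005  0.0132  0.0002 -0.0007]
est t18.90 th 0.0175 w 0.0281 b 0.073 z 0.073 | sd [0.003 0.043 0.041] res [-0.0064 -0.0015  0.0005  0.0132  0.0002 -0.0007]
pred th [0.022 0.032 0.047 0.064 0.081 0.096 0.108 0.118] hold [0.121 0.124 0.127] later [0.132 0.132 0.131 0.13  0.129 0.129 0.129 0.129]
q [ 0.001 -0.004  0.017  0.054  0.097  0.136  0.167  0.188] phi [ 0.021  0.036  0.03   0.01  -0.016 -0.04  -0.059 -0.07  -0.074 -0.073
 -0.071 -0.067 -0.064 -0.062]
[[0.03, 0.0, 0.0, -0.0, 3.3, 0.1, -1], [0.045, 0.0, 0.0, -0.0, 5.0, 0.1, -1], [0.039, 0.0, 0.0, -0.0, 4.3, 0.1, -1], [0.019, 0.0, 0.0, -0.0, 2.1, 0.0, -1], [-0.007, -0.0, 0.0, 0.0, -0.8, 0.0, -1], [-0.031, -0.0, 0.0, 0.0, -3.5, 0.1, -1], [-0.05, 0.0, 0.0, 0.0, -5.6, 0.1, -1], [-0.061, -0.0, 0.0, 0.0, -6.8, 0.2, -1]]
```

Request:
{"method": "jog_arm", "body": {
  "plan": [
    [0.03,0,0,0,3.3,0.1,-1],
    [0.045,0,0,0,5.0,0.1,-1],
    [0.039,0,0,0,4.3,0.1,-1],
    [0.019,0,0,0,2.1,0,-1],
    [-0.007,0,0,0,-0.8,0,-1],
    [-0.031,0,0,0,-3.5,0.1,-1],
    [-0.05,0,0,0,-5.6,0.1,-1],
    [-0.061,0,0,0,-6.8,0.2,-1]
  ]
}}

```text
time: 19.7
ee_pos: [0.445, 0.2041, 0.2514]
eef_rot: [0.77, 0.637, 0.023, 0.027]
ft_force: [-0.1, -0.0, -7.7]
width: 0.0237
grip_force: 45.0
```

```bash
python3 ctl.py run 3; RL=.02 python3 ctl.py plan 6 0 0 0 0 0.23
```

```text
19.7 phi -0.0713 q 0.1698 th 0.0985 [0.445, 0.2041, 0.2514] yaw -0.189 n1127 g45.0 (est 0.168)
19.75 phi -0.0714 q 0.1707 th 0.0993 [0.445, 0.2041, 0.2514] yaw -0.189 n1132 g45.0 (est 0.168)
19.8 phi -0.0704 q 0.1682 th 0.0978 [0.4452, 0.204, 0.2514] yaw -0.1891 n1132 g45.0 (est 0.168)
end 19.85 phi -0.07
est t19.85 th 0.0972 w -0.0259 b 0.065 z 0.223 | sd [0.003 0.043 0.041] res [ 0.0132  0.0002 -0.0007 -0.0191 -0.0008 -0.0022]
est t19.85 th 0.0972 w -0.0259 b 0.065 z 0.223 | sd [0.003 0.043 0.041] res [ 0.0132  0.0002 -0.0007 -0.0191 -0.0008 -0.0022]
pred th [0.095 0.094 0.097 0.104 0.116 0.13 ] hold [0.137 0.145 0.154] later [0.189 0.218 0.233 0.237 0.236 0.234 0.233 0.234 0.235]
q [0.145 0.124 0.107 0.097 0.119 0.153] phi [-0.05  -0.03  -0.01   0.007 -0.003 -0.023 -0.043 -0.063 -0.083 -0.103
 -0.116 -0.121]
[[0.02, 0.0, -0.0, -0.0, 2.2, 0.0, -1], [0.04, 0.0, -0.0, -0.0, 4.5, 0.1, -1], [0.06, 0.0, 0.0, -0.0, 6.7, 0.2, -1], [0.077, -0.0, -0.0, -0.0, 8.6, 0.3, -1], [0.067, 0.0, -0.0, -0.0, 7.5, 0.3, -1], [0.047, 0.0, -0.0, -0.0, 5.2, 0.1, -1]]
```

Request:
{"method": "jog_arm", "body": {
  "plan": [
    [0.02,0,0,0,2.2,0,-1],
    [0.04,0,0,0,4.5,0.1,-1],
    [0.06,0,0,0,6.7,0.2,-1],
    [0.077,0,0,0,8.6,0.3,-1],
    [0.067,0,0,0,7.5,0.3,-1],
    [0.047,0,0,0,5.2,0.1,-1]
  ]
}}

```text
time: 20.45
ee_pos: [0.4512, 0.2024, 0.2511]
eef_rot: [0.771, 0.636, 0.007, 0.01]
ft_force: [-0.1, -0.3, -7.4]
width: 0.0236
grip_force: 45.0
```

```bash
python3 ctl.py run 3; RL=.04 python3 ctl.py plan 6 0 0 0 0 0.23
```

```text
20.45 phi -0.0241 q 0.1408 th 0.1167 [0.4512, 0.2024, 0.2511] yaw -0.1912 n1174 g45.0 (est 0.153)
20.5 phi -0.0253 q 0.1486 th 0.1233 [0.4503, 0.203, 0.2513] yaw -0.1898 n1168 g45.0 (est 0.153)
20.55 phi -0.0238 q 0.1527 th 0.1289 [0.45, 0.2032, 0.2515] yaw -0.1887 n1159 g45.0 (est 0.153)
end 20.6 phi -0.0232
est t20.60 th 0.1359 w 0.1420 b 0.061 z 0.490 | sd [0.003 0.042 0.04 ] res [-0.0191 -0.0008 -0.0022 -0.0133  0.0007 -0.0009]
est t20.60 th 0.1359 w 0.1420 b 0.061 z 0.490 | sd [0.003 0.042 0.04 ] res [-0.0191 -0.0008 -0.0022 -0.0133  0.0007 -0.0009]
pred th [0.151 0.167 0.182 0.196 0.208 0.216] hold [0.22  0.223 0.225] later [0.231 0.231 0.23  0.229 0.228 0.228 0.227 0.226 0.225]
q [0.181 0.21  0.244 0.277 0.304 0.322] phi [-0.03  -0.043 -0.062 -0.081 -0.096 -0.106 -0.11  -0.11  -0.108 -0.106
 -0.103 -0.101]
[[-0.007, 0.0, -0.0, -0.0, -0.8, 0.0, -1], [-0.02, 0.0, -0.0, -0.0, -2.2, 0.0, -1], [-0.039, 0.0, -0.0, -0.0, -4.3, 0.1, -1], [-0.058, 0.0, 0.0, -0.0, -6.5, 0.2, -1], [-0.073, 0.0, -0.0, -0.0, -8.1, 0.3, -1], [-0.083, 0.0, -0.0, -0.0, -9.2, 0.4, -1]]
```

Request:
{"method": "jog_arm", "body": {
  "plan": [
    [-0.007,0,0,0,-0.8,0,-1],
    [-0.02,0,0,0,-2.2,0,-1],
    [-0.039,0,0,0,-4.3,0.1,-1],
    [-0.058,0,0,0,-6.5,0.2,-1],
    [-0.073,0,0,0,-8.1,0.3,-1],
    [-0.083,0,0,0,-9.2,0.4,-1]
  ]
}}

```text
time: 21.2
ee_pos: [0.4413, 0.2047, 0.2509]
eef_rot: [0.77, 0.636, 0.034, 0.041]
ft_force: [0.2, -1.1, -7.0]
width: 0.0238
grip_force: 45.0
```

```bash
python3 ctl.py run 3; RL=.03 python3 ctl.py plan 5 0 0 0 0 0.29
```

```text
21.2 phi -0.1069 q 0.2757 th 0.1687 [0.4413, 0.2047, 0.2509] yaw -0.1895 n920 g45.0 (est 0.268)
21.25 phi -0.1071 q 0.2727 th 0.1656 [0.4412, 0.2047, 0.2509] yaw -0.1893 n914 g45.0 (est 0.268)
21.3 phi -0.1062 q 0.2678 th 0.1616 [0.4414, 0.2047, 0.2509] yaw -0.1894 n935 g45.0 (est 0.268)
end 21.35 phi -0.106
est t21.35 th 0.1573 w -0.0965 b 0.046 z 0.306 | sd [0.003 0.042 0.04 ] res [-0.0133  0.0007 -0.0009 -0.0476 -0.0009 -0.0008]
est t21.35 th 0.1573 w -0.0965 b 0.046 z 0.306 | sd [0.003 0.042 0.04 ] res [-0.0133  0.0007 -0.0009 -0.0476 -0.0009 -0.0008]
pred th [0.148 0.142 0.14  0.145 0.157] hold [0.165 0.173 0.184] later [0.229 0.267 0.289 0.295 0.295 0.292 0.291 0.29  0.29 ]
q [0.224 0.188 0.156 0.138 0.159] phi [-0.076 -0.046 -0.016  0.007 -0.002 -0.032 -0.062 -0.092 -0.12  -0.138
 -0.147]
[[0.03, -0.0, 0.0, 0.0, 3.3, 0.1, -1], [0.06, 0.0, -0.0, 0.0, 6.7, 0.2, -1], [0.09, 0.0, -0.0, -0.0, 10.0, 0.5, -1], [0.113, -0.0, 0.0, -0.0, 12.6, 0.7, -1], [0.104, 0.0, -0.0, -0.0, 11.6, 0.6, -1]]
```

```bash
python3 fit.py; sed 's/6\.6: cont/18.0: cont/' fit.py > fit2.py; python3 fit2.py
```

```text
kg kp kd ka b lag [ 3.296 10.139  1.035  1.431  0.065 -0.012] sd [0.481 0.809 0.13  0.144 0.021 0.02 ] rms 0.00046355778940953613
kg kp kd ka b lag [ 3.6710e+00  1.0178e+01  1.0250e+00  1.4300e+00  1.3000e-02 -1.0000e-02] sd [0.681 0.917 0.144 0.15  0.067 0.027] rms 0.0007476067349867061
```

```bash
echo '[3.3,1.03,10.1,1.03,1.43]' > par.json; RL=.03 python3 ctl.py plan 7 0 0 0 0 0.27
```

```text
est t21.35 th 0.1565 w -0.1108 b 0.062 z 0.290 | sd [0.003 0.042 0.04 ] res [ 0.0047  0.0015 -0.0002 -0.0204  0.0003  0.0003]
pred th [0.146 0.137 0.132 0.134 0.143 0.158 0.175] hold [0.184 0.193 0.204] later [0.241 0.265 0.273 0.273 0.27  0.267 0.265 0.264]
q [0.222 0.183 0.148 0.12  0.119 0.152 0.199] phi [-0.076 -0.046 -0.016  0.014  0.024  0.006 -0.024 -0.054 -0.083 -0.105
 -0.116 -0.12  -0.119]
[[0.03, -0.0, 0.0, 0.0, 3.3, 0.1, -1], [0.06, 0.0, -0.0, 0.0, 6.7, 0.2, -1], [0.09, 0.0, -0.0, -0.0, 10.0, 0.5, -1], [0.12, 0.0, 0.0, 0.0, 13.3, 0.8, -1], [0.13, -0.0, 0.0, -0.0, 14.5, 0.9, -1], [0.112, 0.0, 0.0, -0.0, 12.5, 0.7, -1], [0.082, -0.0, 0.0, 0.0, 9.1, 0.4, -1]]
```

Request:
{"method": "jog_arm", "body": {
  "plan": [
    [0.03,0,0,0,3.3,0.1,-1],
    [0.06,0,0,0,6.7,0.2,-1],
    [0.09,0,0,0,10.0,0.5,-1],
    [0.12,0,0,0,13.3,0.8,-1],
    [0.13,0,0,0,14.5,0.9,-1],
    [0.112,0,0,0,12.5,0.7,-1],
    [0.082,0,0,0,9.1,0.4,-1]
  ]
}}

```text
time: 22.05
ee_pos: [0.4509, 0.2025, 0.2512]
eef_rot: [0.771, 0.636, 0.008, 0.01]
ft_force: [0.4, -0.1, -7.3]
width: 0.0235
grip_force: 45.0
```

```bash
python3 ctl.py run 3; RL=.03 python3 ctl.py plan 5 0 0 0 0 0.27
```

```text
22.05 phi -0.0262 q 0.1986 th 0.1724 [0.4509, 0.2025, 0.2512] yaw -0.1909 n1088 g45.0 (est 0.217)
22.1 phi -0.0277 q 0.2101 th 0.1824 [0.4499, 0.2032, 0.2514] yaw -0.1894 n1075 g45.0 (est 0.217)
22.15 phi -0.0253 q 0.2169 th 0.1916 [0.4497, 0.2035, 0.2515] yaw -0.1882 n1061 g45.0 (est 0.217)
end 22.2 phi -0.0243
est t22.20 th 0.2020 w 0.2124 b 0.063 z 0.729 | sd [0.003 0.042 0.04 ] res [-0.0204  0.0003  0.0003 -0.0028  0.0014 -0.0003]
est t22.20 th 0.2020 w 0.2124 b 0.063 z 0.729 | sd [0.003 0.042 0.04 ] res [-0.0204  0.0003  0.0003 -0.0028  0.0014 -0.0003]
pred th [0.223 0.241 0.255 0.265 0.271] hold [0.273 0.275 0.276] later [0.275 0.272 0.27  0.269 0.269 0.269 0.27  0.269 0.269]
q [0.277 0.324 0.359 0.38  0.388] phi [-0.054 -0.083 -0.104 -0.115 -0.117 -0.114 -0.108 -0.102 -0.098 -0.095
 -0.093]
[[-0.03, -0.0, -0.0, -0.0, -3.3, 0.1, -1], [-0.059, 0.0, 0.0, -0.0, -6.6, 0.2, -1], [-0.08, 0.0, 0.0, -0.0, -8.9, 0.4, -1], [-0.091, 0.0, 0.0, -0.0, -10.1, 0.5, -1], [-0.093, 0.0, 0.0, -0.0, -10.4, 0.5, -1]]
```

Request:
{"method": "jog_arm", "body": {
  "plan": [
    [-0.03,0,0,0,-3.3,0.1,-1],
    [-0.059,0,0,0,-6.6,0.2,-1],
    [-0.08,0,0,0,-8.9,0.4,-1],
    [-0.091,0,0,0,-10.1,0.5,-1],
    [-0.093,0,0,0,-10.4,0.5,-1]
  ]
}}

```text
time: 22.7
ee_pos: [0.4402, 0.2048, 0.2507]
eef_rot: [0.77, 0.636, 0.037, 0.045]
ft_force: [0.2, -0.5, -7.0]
width: 0.0238
grip_force: 45.0
```

```bash
python3 ctl.py run 3; RL=.02 python3 ctl.py plan 5 0 0 0 0 0.29;RL=.02 python3 ctl.py plan 4 0 0 0 0 0.35
```

```text
22.7 phi -0.1169 q 0.3716 th 0.2547 [0.4402, 0.2048, 0.2507] yaw -0.1896 n727 g45.0 (est 0.369)
22.75 phi -0.1167 q 0.3705 th 0.2538 [0.4404, 0.2047, 0.2507] yaw -0.1898 n735 g45.0 (est 0.369)
22.8 phi -0.1166 q 0.3689 th 0.2523 [0.4405, 0.2046, 0.2507] yaw -0.1901 n737 g45.0 (est 0.369)
end 22.85 phi -0.1166
est t22.85 th 0.2504 w -0.0465 b 0.055 z 0.595 | sd [0.003 0.042 0.04 ] res [-0.0028  0.0014 -0.0003 -0.0165 -0.001  -0.0006]
est t22.85 th 0.2504 w -0.0465 b 0.055 z 0.595 | sd [0.003 0.042 0.04 ] res [-0.0028  0.0014 -0.0003 -0.0165 -0.001  -0.0006]
pred th [0.246 0.243 0.242 0.245 0.25 ] hold [0.254 0.257 0.261] later [0.277 0.288 0.292 0.293 0.293 0.294 0.294 0.295 0.297]
q [0.343 0.32  0.301 0.301 0.314] phi [-0.097 -0.077 -0.059 -0.056 -0.064 -0.078 -0.092 -0.102 -0.107 -0.11
 -0.11 ]
[[0.02, 0.0, -0.0, 0.0, 2.2, 0.0, -1], [0.04, 0.0, -0.0, 0.0, 4.5, 0.1, -1], [0.058, 0.0, -0.0, 0.0, 6.5, 0.2, -1], [0.061, -0.0, -0.0, 0.0, 6.8, 0.2, -1], [0.053, 0.0, -0.0, 0.0, 5.9, 0.2, -1]]
est t22.85 th 0.2504 w -0.0465 b 0.055 z 0.595 | sd [0.003 0.042 0.04 ] res [-0.0028  0.0014 -0.0003 -0.0165 -0.001  -0.0006]
pred th [0.246 0.243 0.243 0.247] hold [0.251 0.257 0.263] later [0.294 0.324 0.344 0.352 0.353 0.352 0.351 0.35  0.35  0.35 ]
q [0.343 0.32  0.3   0.284] phi [-0.097 -0.077 -0.057 -0.037 -0.048 -0.068 -0.088 -0.108 -0.124 -0.134]
[[0.02, 0.0, -0.0, 0.0, 2.2, 0.0, -1], [0.04, 0.0, -0.0, 0.0, 4.5, 0.1, -1], [0.06, 0.0, -0.0, 0.0, 6.7, 0.2, -1], [0.08, 0.0, -0.0, 0.0, 8.9, 0.4, -1]]
```

```bash
RL=.02 python3 ctl.py plan 8 0 0 0 0 0.295
```

```text
est t22.85 th 0.2504 w -0.0465 b 0.055 z 0.595 | sd [0.003 0.042 0.04 ] res [-0.0028  0.0014 -0.0003 -0.0165 -0.001  -0.0006]
pred th [0.246 0.243 0.243 0.246 0.253 0.261 0.27  0.277] hold [0.28  0.283 0.286] later [0.293 0.296 0.296 0.296 0.295 0.295 0.294 0.294]
q [0.343 0.32  0.3   0.295 0.307 0.328 0.353 0.374] phi [-0.097 -0.077 -0.057 -0.049 -0.054 -0.067 -0.083 -0.097 -0.105 -0.109
 -0.111 -0.11  -0.108 -0.106]
[[0.02, 0.0, -0.0, 0.0, 2.2, 0.0, -1], [0.04, 0.0, -0.0, 0.0, 4.5, 0.1, -1], [0.06, 0.0, -0.0, 0.0, 6.7, 0.2, -1], [0.068, -0.0, 0.0, 0.0, 7.6, 0.3, -1], [0.063, -0.0, -0.0, 0.0, 7.0, 0.2, -1], [0.05, 0.0, -0.0, 0.0, 5.6, 0.1, -1], [0.034, -0.0, 0.0, 0.0, 3.8, 0.1, -1], [0.02, 0.0, -0.0, 0.0, 2.2, 0.0, -1]]
```

Request:
{"method": "jog_arm", "body": {
  "plan": [
    [0.02,0,0,0,2.2,0,-1],
    [0.04,0,0,0,4.5,0.1,-1],
    [0.06,0,0,0,6.7,0.2,-1],
    [0.068,0,0,0,7.6,0.3,-1],
    [0.063,0,0,0,7.0,0.2,-1],
    [0.05,0,0,0,5.6,0.1,-1],
    [0.034,0,0,0,3.8,0.1,-1],
    [0.02,0,0,0,2.2,0,-1]
  ]
}}

```text
time: 23.65
ee_pos: [0.4422, 0.2045, 0.251]
eef_rot: [0.77, 0.636, 0.031, 0.038]
ft_force: [-0.4, -0.6, -7.6]
width: 0.0241
grip_force: 45.0
```

```bash
python3 ctl.py run 3; RL=.02 python3 ctl.py plan 5 0 0 0 0 0.31
```

```text
23.65 phi -0.0983 q 0.3516 th 0.2533 [0.4422, 0.2045, 0.251] yaw -0.1894 n754 g45.0 (est 0.351)
23.7 phi -0.0987 q 0.3516 th 0.2529 [0.4418, 0.2048, 0.251] yaw -0.1889 n758 g45.0 (est 0.351)
23.75 phi -0.0976 q 0.3509 th 0.2533 [0.4419, 0.2048, 0.2511] yaw -0.1886 n760 g45.0 (est 0.351)
end 23.8 phi -0.0972
est t23.80 th 0.2531 w -0.0062 b 0.049 z 0.642 | sd [0.003 0.042 0.04 ] res [-0.0165 -0.001  -0.0006 -0.0236 -0.0012  0.0002]
est t23.80 th 0.2531 w -0.0062 b 0.049 z 0.642 | sd [0.003 0.042 0.04 ] res [-0.0165 -0.001  -0.0006 -0.0236 -0.0012  0.0002]
pred th [0.253 0.256 0.262 0.27  0.278] hold [0.281 0.285 0.289] later [0.303 0.31  0.312 0.312 0.311 0.311 0.311 0.311 0.311]
q [0.33  0.317 0.322 0.34  0.363] phi [-0.077 -0.061 -0.06  -0.07  -0.085 -0.098 -0.108 -0.114 -0.116 -0.116
 -0.114]
[[0.02, 0.0, -0.0, -0.0, 2.2, 0.0, -1], [0.036, 0.0, -0.0, -0.0, 4.0, 0.1, -1], [0.037, 0.0, 0.0, -0.0, 4.1, 0.1, -1], [0.027, -0.0, -0.0, 0.0, 3.0, 0.0, -1], [0.012, -0.0, -0.0, 0.0, 1.3, 0.0, -1]]
```

Request:
{"method": "jog_arm", "body": {
  "plan": [
    [0.01,0,0,0,1.1,0,-1],
    [0.02,0,0,0,2.2,0,-1],
    [0.022,0,0,0,2.5,0,-1],
    [0.022,0,0,0,2.5,0,-1],
    [0.022,0,0,0,2.5,0,-1],
    [0.022,0,0,0,2.5,0,-1],
    [0.022,0,0,0,2.5,0,-1]
  ]
}}

```text
time: 24.5
ee_pos: [0.4451, 0.2039, 0.2512]
eef_rot: [0.77, 0.636, 0.024, 0.029]
ft_force: [0.6, 0.2, -7.6]
width: 0.0235
grip_force: 45.0
```

```bash
python3 meas.py 3
```

```text
24.5 phi -0.075 q 0.3357 th 0.2607 [0.4451, 0.2039, 0.2512] yaw -0.1899 n776 g45.0 (est 0.339)
24.55 phi -0.075 q 0.3374 th 0.2623 [0.4451, 0.2039, 0.2512] yaw -0.1899 n779 g45.0 (est 0.339)
24.6 phi -0.075 q 0.3393 th 0.2643 [0.4451, 0.2039, 0.2512] yaw -0.1899 n776 g45.0 (est 0.339)
end 24.65 phi -0.075
```

Request:
{"method": "jog_arm", "body": {
  "plan": [
    [0.005,0,0,0,0.6,0,-1],
    [0.008,0,0,0,0.9,0,-1],
    [0.008,0,0,0,0.9,0,-1],
    [0.008,0,0,0,0.9,0,-1],
    [0.008,0,0,0,0.9,0,-1],
    [0.008,0,0,0,0.9,0,-1]
  ]
}}

```text
time: 25.25
ee_pos: [0.446, 0.2037, 0.2513]
eef_rot: [0.771, 0.636, 0.021, 0.026]
ft_force: [-0.3, -0.2, -7.7]
width: 0.0234
grip_force: 45.0
```

```bash
python3 meas.py 3
```

```text
25.25 phi -0.067 q 0.3718 th 0.3048 [0.446, 0.2037, 0.2513] yaw -0.19 n729 g45.0 (est 0.372)
25.3 phi -0.067 q 0.3713 th 0.3043 [0.446, 0.2037, 0.2512] yaw -0.19 n732 g45.0 (est 0.372)
25.35 phi -0.067 q 0.3717 th 0.3047 [0.446, 0.2037, 0.2513] yaw -0.19 n726 g45.0 (est 0.372)
end 25.4 phi -0.067
```

Request:
{"method": "jog_arm", "body": {
  "plan": [
    [0.003,0,0,0,0.3,0,-1],
    [0.009,0,0,0,1.0,0,-1],
    [0.016,0,0,0,1.8,0,-1],
    [0.024,0,0,0,2.7,0,-1],
    [0.032,0,0,0,3.6,0.1,-1],
    [0.04,0,0,0,4.5,0.1,-1],
    [0.048,0,0,0,5.4,0.1,-1],
    [0.056,0,0,0,6.2,0.2,-1],
    [0.062,0,0,0,6.9,0.2,-1],
    [0.066,0,0,0,7.4,0.2,-1],
    [0.067,0,0,0,7.5,0.2,-1],
    [0.067,0,0,0,7.5,0.2,-1]
  ]
}}

```text
time: 26.6
ee_pos: [0.4534, 0.2023, 0.2515]
eef_rot: [0.771, 0.637, 0.0, -0.0]
ft_force: [-0.1, 0.8, -7.5]
width: 0.0239
grip_force: 45.0
```

```bash
python3 meas.py 2; python3 rem.py
python3 - <<'E'
from h import *; from bench import camera
a=camera("scene"); np.savez("s2.npz",**a)
cv2.imwrite("pics/s2.png",cv2.resize(a["image"][140:280,250:430,::-1],None,fx=4,fy=4,interpolation=cv2.INTER_CUBIC))
E
```

```text
26.6 phi 0.0 q 0.3715 th 0.3715 [0.4534, 0.2023, 0.2515] yaw -0.19 n728 g45.0 (est 0.372)
26.65 phi -0.0 q 0.3718 th 0.3718 [0.4533, 0.2023, 0.2516] yaw -0.1899 n723 g45.0 (est 0.372)
end 26.7 phi -0.0001
remaining dx 0.0001 dy -0.0006 dyaw -0.0021
```

View pics/s2.png

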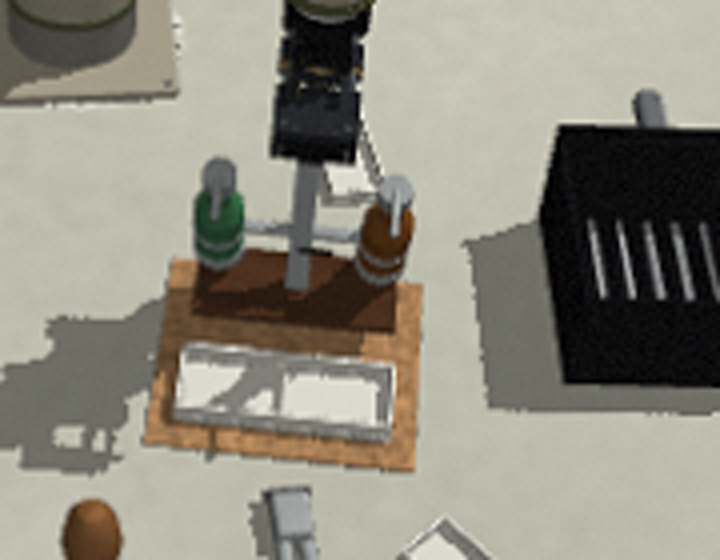

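Request:
{"method": "jog_arm", "body": {
  "plan": [
    [0,0,0,0,0,2,-1],
    [0,0,0,0,0,7,-1],
    [0,0,0,0,0,14,-1],
    [0,0,0,0,0,21,-1],
    [0,0,0,0,0,28,-1],
    [0,0,0,0,0,34,-1],
    [0,0,0,0,0,38,-1],
    [0,0,0,0,0,40,-1],
    [0,0,0,0,0,41,-1],
    [0,0,0,0,0,42,-1],
    [0,0,0,0,0,42,-1]
  ]
}}

```text
time: 27.85
ee_pos: [0.4534, 0.2023, 0.2096]
eef_rot: [0.771, 0.637, 0.0, -0.0]
ft_force: [0.0, 1.8, -7.5]
width: 0.0241
grip_force: 45.0
```

Request:
{"method": "jog_arm", "body": {
  "plan": [
    [0,0,0,0,0,0.4,-1],
    [0,0,0,0,0,0.8,-1],
    [0,0,0,0,0,1.2,-1],
    [0,0,0,0,0,1.5,-1],
    [0,0,0,0,0,1.5,-1]
  ]
}}

```text
time: 28.35
ee_pos: [0.4533, 0.2023, 0.208]
eef_rot: [0.771, 0.637, 0.0, -0.0]
ft_force: [0.2, 0.5, -7.5]
width: 0.0239
grip_force: 45.0
```

```bash
python3 meas.py 1; python3 -c "
from bench import status; s=status.read_state(); print(s['ft_force'],s['torque'],s['ee_pos'])"
```

```text
28.35 phi 0.0001 q 0.3723 th 0.3723 [0.4533, 0.2023, 0.208] yaw -0.19 n725 g45.0 (est 0.372)
end 28.4 phi 0.0
[-0.13229368 -1.03321762 -7.72115936] [-0.09671969  0.04326695 -0.03338194] [0.45334565 0.20226134 0.20803598]
```

Request:
{"method": "jog_arm", "body": {
  "plan": [
    [0,0,0,0,0,0.3,-1],
    [0,0,0,0,0,0.6,-1],
    [0,0,0,0,0,0.9,-1],
    [0,0,0,0,0,0.9,-1]
  ]
}}

```text
time: 28.8
ee_pos: [0.4534, 0.2024, 0.2074]
eef_rot: [0.771, 0.637, 0.0, -0.0]
ft_force: [-1.6, -0.1, -3.9]
width: 0.0237
grip_force: 45.0
```

Request:
{"method": "jog_arm", "body": {
  "plan": [
    [0,0,0,0,0,0.3,-1],
    [0,0,0,0,0,0.6,-1],
    [0,0,0,0,0,0.6,-1]
  ]
}}

```text
time: 29.1
ee_pos: [0.4535, 0.2023, 0.2074]
eef_rot: [0.771, 0.637, 0.0, -0.0]
ft_force: [-3.5, -1.7, 6.0]
width: 0.0237
grip_force: 45.0
```

```bash
python3 meas.py 1; python3 -c "
from bench import status; s=status.read_state(); print(s['ft_force'],s['torque'],s['ee_pos'])"
```

```text
29.1 phi -0.0003 q 0.3731 th 0.3728 [0.4535, 0.2023, 0.2074] yaw -0.1901 n719 g45.0 (est 0.373)
end 29.15 phi -0.0003
[-4.42003506 -2.87030124  5.22758292] [-0.5777206   1.2009113  -0.03771343] [0.45351917 0.20236805 0.20736506]
```

Request:
{"method": "jog_arm", "body": {
  "plan": [
    [0,0,0,0,0,-0.4,-1],
    [0,0,0,0,0,-0.4,-1],
    [0,0,0,0,0,-0.4,-1],
    [0,0,0,0,0,-0.4,-1]
  ],
  "squeeze": 5
}}

```text
time: 29.55
ee_pos: [0.4535, 0.2024, 0.2073]
eef_rot: [0.771, 0.637, 0.0, -0.0]
ft_force: [-3.0, -0.9, 5.4]
width: 0.0242
grip_force: 5.0
```

Request:
{"method": "jog_arm", "body": {
  "plan": [
    [0,0,0,0,0,0,-0.3],
    [0,0,0,0,0,0,-0.2],
    [0,0,0,0,0,0,-0.1],
    [0,0,0,0,0,0,0],
    [0,0,0,0,0,0,0.2],
    [0,0,0,0,0,0,0.5],
    [0,0,0,0,0,0,0.5],
    [0,0,0,0,0,0,0.5],
    [0,0,0,0,0,0,0.5]
  ]
}}

```text
time: 30.45
ee_pos: [0.4534, 0.2023, 0.207]
eef_rot: [0.771, 0.637, 0.0, -0.0]
ft_force: [0.1, -0.5, 0.0]
width: 0.0644
grip_force: 0.0
```

```bash
python3 meas.py 1; python3 -c "
from bench import status; s=status.read_state(); print(s['ft_force'],s['torque'],s['width'])"
```

```text
30.45 phi -0.0 q 0.3689 th 0.3689 [0.4534, 0.2023, 0.207] yaw -0.19 n766 g0.0 (est 0.369)
end 30.5 phi 0.0
[ 0.06636271 -0.29486916 -0.45078322] [-0.14361774  0.07120332 -0.00859486] 0.06480014797664976
```

Released; retreat straight up and check.

Request:
{"method": "jog_arm", "body": {
  "plan": [
    [0,0,0,0,0,-10,0.5],
    [0,0,0,0,0,-30,0.5],
    [0,0,0,0,0,-55,0.5],
    [0,0,0,0,0,-80,0.5],
    [0,0,0,0,0,-105,0.5],
    [0,0,0,0,0,-120,0.5],
    [0,0,0,0,0,-120,0.5],
    [0,0,0,0,0,-120,0.5],
    [0,0,0,0,0,-120,0.5],
    [0,0,0,0,0,-120,0.5]
  ]
}}

```text
time: 31.5
ee_pos: [0.453, 0.2021, 0.3261]
eef_rot: [0.771, 0.637, -0.001, -0.0]
ft_force: [-0.6, -0.2, 0.3]
width: 0.0652
grip_force: 0.0
```

Run:
```python
from h import *; from bench import camera
a=camera("scene"); b=camera("wrist")
m=np.hstack([cv2.resize(a["image"][140:280,270:400],(390,420)),cv2.resize(b["image"][:,100:480],(380,420))])
cv2.imwrite("pics/fin.png",m[:,:,::-1])
```

```text
(no output)
```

View pics/fin.png

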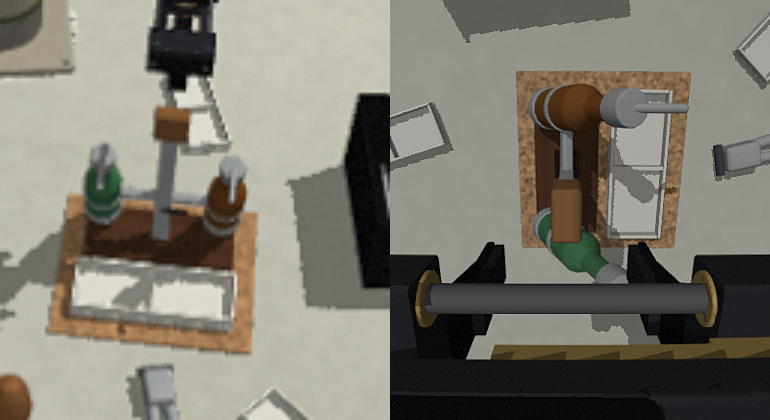

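The caddy stands on the mat (left pane, about 160,230). Both bottles lean towards the dish, the dish has not moved, and the gripper is clear.

```bash
python3 -c "
from bench import order; print(order.close_job())"
```

```text
the job is handed in; nothing more can be done
None
```

I handed the job in at about 31.6 s: the caddy stands released on the mat at the parking place, with the bottles leaning on the front rest towards the dish and the gripper clear. The verdict was not shown, and I did not measure the final spout positions.

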